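# Unstack the shop's stock onto its display stands

### The arm

A 6-joint arm with a two-finger parallel gripper is mounted at the origin on the work surface. World frame = base frame: x ahead of the robot, y to its left, z up, the work surface at z = 0. Lengths are in m, angles in rad, forces in N, time in s.
With the tool pointing down it reaches from about 0.275 to 0.725 m from the base axis. Payload 5.6 kg.
Tool frame: the origin (TCP) lies midway between the tips of the shut fingers; the grasp point (between the pads) lies 19 mm behind it (manip.pinch_z is the distance from the TCP to the grasp point, in m); x points along the fingers, z is the direction in which the jaws open and shut, and the axes are right-handed (so a half turn about x gives the same grasp; the last joint's range is limited). The gripper opens to 85 mm and grips with 20 to 120 N. Pads are 22 mm wide; open, the fingers measure 114 mm over their backs; the gripper's body (76 mm by 85 mm) begins 54 mm behind the grasp point. The pads swing forward as they close: fully open they stand 13 mm farther back than shut.
Start: joints at [-0.834, 0.255, 0.108, 0, -1.424, -0.285], TCP at [0.24, -0.495, 0.231] pointing down, gripper open.
Joint ranges: [-2.95, 2.95], [-1.21, 1.97], [-1.09, 1.5], [-2.87, 1.71], [-2.94, -0.07], [-3.05, 3.05]. Speed limits (rad/s): [2.57, 2.57, 3.14, 3.14, 3.14, 3.14].

### API

Orientations are given as a unit quaternion [x, y, z, w].
In Python, from bench import manip gives the robot as it stands. The module is installed in compiled form; this text tells all that it offers.
- The arm moves only by the tool drive_tool, never from a script. Its argument "plan" is a list of rows, each a list of 3 entries, a list of its own where there are three numbers: the turn, a rotation vector about the tool's x, y, z in degrees, then the shift along the tool's x, y, z in m, then the opening, from -1 (shut) to 1 (fully open), so that 0 is half open. A call has exactly 10 rows; each row is the pose to reach, as a shift and turn from the pose commanded when the call began, along the tool's axes at that moment; what a row does not reach only later rows make up. A row lasts 1/10 s, in which the tool goes at most 50 mm and 8.59 degrees, less where a joint would pass 70% of its speed; a pose out of reach is approached as far as the arm can. A call with a gripper value outside its range is refused whole. The fingers move at their own pace and stop on an object; "grip_force" is the grip in N (left out, the last holds). Time passes only in rows, so rows that repeat a pose let the fingers close, or fill a call up. It gives the time, the measured TCP pose, the force and the opening at its end, in the units of the state.
- manip.read_state(): the state, without advancing time (a new reading comes with each control period).
- manip.camera(name): name is "scene" or "side" or "wrist"; returns the picture (400x640x3 uint8, blue, green, red); there is no depth.
- manip.camera_model(name): a dict with "fx", "fy", "cx", "cy" (pixels), "xyz" and "orientation" of the camera in the world. Camera axes: x right, y up, looking along -z (the intrinsics and any distortion apply to the point x, -y, -z); pixel columns grow to the right and rows downward; lengths in m; the calibration is good to about 2 mm. A picture is of the moment at which its call begins: read the wrist's pose just before it. camera_model takes no time and is no camera call; for the wrist camera it gives the pose at the moment of the call.
- manip.job_done(): hands the job in, once; it reports no verdict.
The state is a dict: "t": time; "q": joint angles; "dq": joint speeds; "joint_efforts": joint torques, N m; "eef_pos": TCP position; "tcp_rot": TCP orientation; "ft_force": force on the tool from outside, world axes, zero at the start; "ft_torque": the same for the moment, N m; "width": finger opening in m.
Only numpy, scipy, OpenCV 4.12 (cv2) and the standard library are available. Lean on these libraries where they do the work, as an engineer would, in place of code of your own. Each camera call takes 0.05 s, during which the arm holds its last target.

### The job

Set out the counter display: take the stack apart from the top, one thing at a time, and lay each thing flat in the middle of the place that suits its shape and size - the stone pendant disc on the slim round plinth, the stone bangle on the wide round plinth, the small square gift box on the square riser and the oblong case on the oblong mat, both boxes lid side up and with their sides parallel to the sides of their places. The stone is brittle, so set it down rather than dropping it, and leave the glass jar and the brush where they are.

Things in the scene. Friction and masses are not known exactly. Their poses are not given: they have to be found in the camera images.
- case: Oblong dark wooden jewellery case with a brass line round it, closed and solid; the bottom of the stack, standing on the counter. 64 x 104 x 28 mm high, about 180 g. Origin at the centre of its underside; x across its 64 mm width, y along its 104 mm length, z up.
- bangle: Pale stone bangle lying flat on the case: a plain ring, outer diameter 68 mm, inner 54 mm, 14 mm high, about 60 g. Origin at the centre of its underside, z up along the ring's axis.
- giftbox: Small square brown cardboard gift box, closed and rigid, standing on the bangle (carried by its corners). 46 x 46 x 34 mm high (its lid rim looks 1 mm wider), about 60 g. Origin at the centre of its underside; x and y square to its sides, z up.
- pendant: Pale stone pendant disc with a 12 mm hole, lying flat on top of the gift box: outer diameter 40 mm, 10 mm thick, about 30 g. Origin at the centre of its underside, z up.
- wide_plinth: Wide low round plinth, pale wood with grey felt top, fixed to the counter; 104 mm diameter, 40 mm high, flat top. Origin at the centre of its underside: its top is at z = 40 mm. Place of the bangle.
- slim_plinth: Slim tall round plinth, pale wood with grey felt top, fixed; 64 mm diameter, 70 mm high, flat top. Origin at the centre of its underside: its top is at z = 70 mm. Place of the pendant disc.
- square_riser: Low square riser, pale wood with grey felt top, fixed; 76 x 76 mm, 20 mm high, flat top. Origin at the centre of its underside, x and y square to its sides. Place of the gift box.
- mat: Oblong grey felt mat with a light stitched border, fixed flat on the counter; 90 x 130 mm, 4 mm thick. Origin at the centre of its underside; x across its 90 mm width, y along its 130 mm length. Place of the case, long side along long side.
- jar: Bystander: closed glass jar with a wooden lid, 60 mm diameter, 75 mm high, standing at the far left of the work. Origin at the centre of its underside. Leave alone.
- brush: Bystander: small dusting brush with a wooden handle, about 170 mm long, lying at the far right of the work. Leave alone.
Things that resemble listed ones, but are neither listed nor needed, are in the scene too. Leave any black or turquoise look-alike of the pendant alone. Several things look just like the mat: the one meant starts farthest to the robot's right.

How it is judged:
By the outcome, as a careful person would: the job done as asked, in the order asked, and still so for the second after the job is handed in, with the robot touching nothing.
It also fails if it takes over 109 s, if anything falls off the work surface, if the arm or the gripper's body presses on something with over 40 N, if the wrist force passes 120 N, or if a joint passes its speed limit or range.

## Working session

There is one attempt and no reset: what is moved stays moved. The work goes in short steps, Python scripts to look and compute and a tool call to move; the robot and the scene stay as the last step left them, time stands still between calls to the robot, and variables do not carry over. Pictures are saved under pics/ and viewed, and the job is handed in when it is done.

Besides the shell and the picture viewer there is one more tool, called after "Emit:" as name(argument=value, ...), one argument or row to a line, values as JSON. drive_tool: Moves the arm, as the interface text tells. Its arguments: {"type":"object","properties":{"plan":{"type":"array"},"grip_force":{"type":"number"}},"required":["plan"]}

```bash
mkdir -p pics; python3 - <<'E'
from bench import manip
import cv2
s=manip.read_state()
for k in s: print(k,s[k])
print(manip.pinch_z)
for n in("scene","side","wrist"):
    print(n,manip.camera_model(n))
    cv2.imwrite(f"pics/a_{n}.png",manip.camera(n))
E
```

```text
t 0.0
q [-8.34417892e-01  2.55701517e-01  1.06951898e-01 -4.70371119e-04
 -1.42389112e+00 -2.84570324e-01]
dq [-0.00110222 -0.00053377 -0.00128166 -0.00160755  0.00119261 -0.00072576]
joint_efforts [ 1.97992602e-03 -3.86633956e+01  2.37946737e+01  5.36508277e+00
 -6.03893553e-03  7.42286829e-05]
eef_pos [ 0.23993096 -0.49433177  0.23039961]
tcp_rot [-0.59869355  0.37498749  0.59985946  0.37565816]
ft_force [-0.48020616  0.6378778   0.2388359 ]
ft_torque [-0.01425287 -0.01685841  0.00324802]
width 0.08539773712143263
0.0187
scene {'fx': 491.1227132593359, 'fy': 491.1227132593359, 'cx': 313.7223608285549, 'cy': 198.5778447967468, 'xyz': array([ 1.53460162, -0.08904791,  0.91147987]), 'orientation': array([0.32124369, 0.28715597, 0.58968663, 0.68309123])}
side {'fx': 412.5142561521321, 'fy': 412.5142561521321, 'cx': 318.8986407507316, 'cy': 202.00529925409685, 'xyz': array([ 0.14197028, -0.89579953,  0.93763134]), 'orientation': array([ 0.41407395, -0.07969921, -0.16356874,  0.89187223])}
wrist {'fx': 298.8571833257833, 'fy': 298.8571833257833, 'cx': 318.0618533096937, 'cy': 200.51205943866825, 'xyz': array([ 0.16777582, -0.52959086,  0.37359314]), 'orientation': array([-0.0827374 , -0.13411075,  0.83692351,  0.52414489])}
```

View pics/a_scene.png

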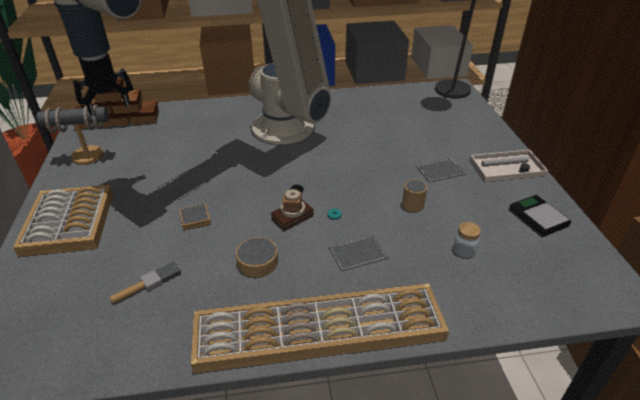

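View pics/a_side.png

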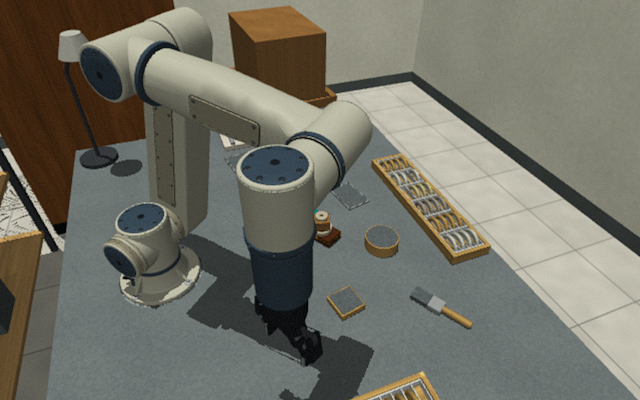

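View pics/a_wrist.png

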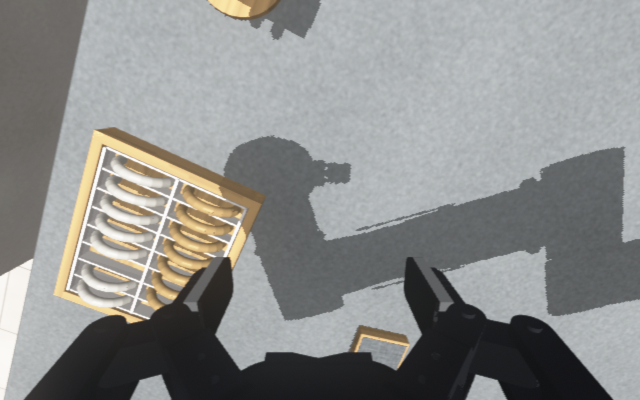

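```bash
cat > h.py <<'E'
import numpy as np, cv2
from scipy.spatial.transform import Rotation as R
from bench import manip
def ray(m,u,v):
    d=np.array([(u-m['cx'])/m['fx'],-(v-m['cy'])/m['fy'],-1.])
    return np.array(m['xyz']),R.from_quat(m['orientation']).apply(d)
def px2w(m,u,v,z):
    o,d=ray(m,u,v); return o+d*(z-o[2])/d[2]
def w2px(m,p):
    c=R.from_quat(m['orientation']).inv().apply(np.atleast_2d(p)-np.array(m['xyz']))
    return np.c_[m['cx']+m['fx']*c[:,0]/-c[:,2], m['cy']-m['fy']*c[:,1]/-c[:,2]]
def crop(src,dst,x0,y0,x1,y1,k):
    im=cv2.imread(src)[y0:y1,x0:x1]
    cv2.imwrite(dst,cv2.resize(im,None,fx=k,fy=k,interpolation=cv2.INTER_CUBIC))
E
python3 - <<'E'
from h import *
m=manip.camera_model("scene")
for n,u,v,z in [("matA",358,252,.004),("matB",440,170,.004),("riser",195,215,.02),("wide",257,250,.04),("slim",415,188,.07),("pend",292,195,.086),("jar",468,230,.075),("turq",335,214,0.0),("black",297,189,0)]:
    print(n,px2w(m,u,v,z).round(3))
crop("pics/a_scene.png","pics/b1.png",160,160,360,280,4)
crop("pics/a_scene.png","pics/b2.png",320,140,520,290,4)
E
```

```text
matA [0.657 0.138 0.004]
matB [0.342 0.468 0.004]
riser [ 0.461 -0.284  0.02 ]
wide [ 0.646 -0.119  0.04 ]
slim [0.5   0.331 0.07 ]
pend [ 0.498 -0.013  0.086]
jar [0.692 0.407 0.075]
turq [0.495 0.106 0.   ]
black [0.363 0.013 0.   ]
```

View pics/b1.png

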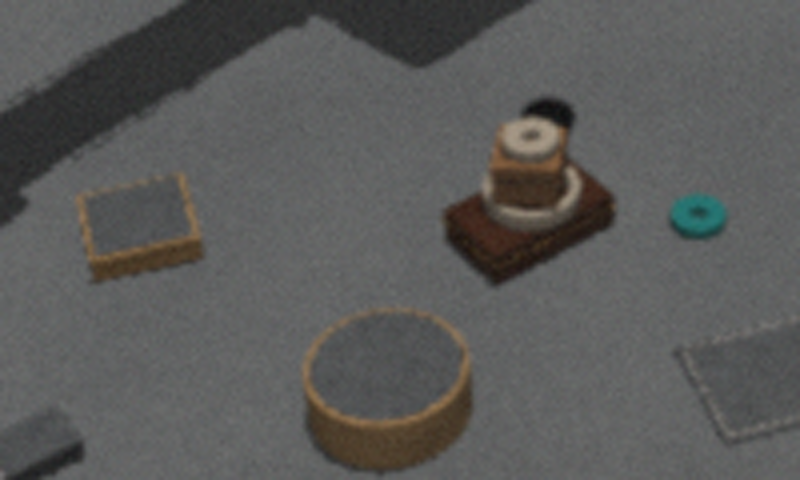

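View pics/b2.png

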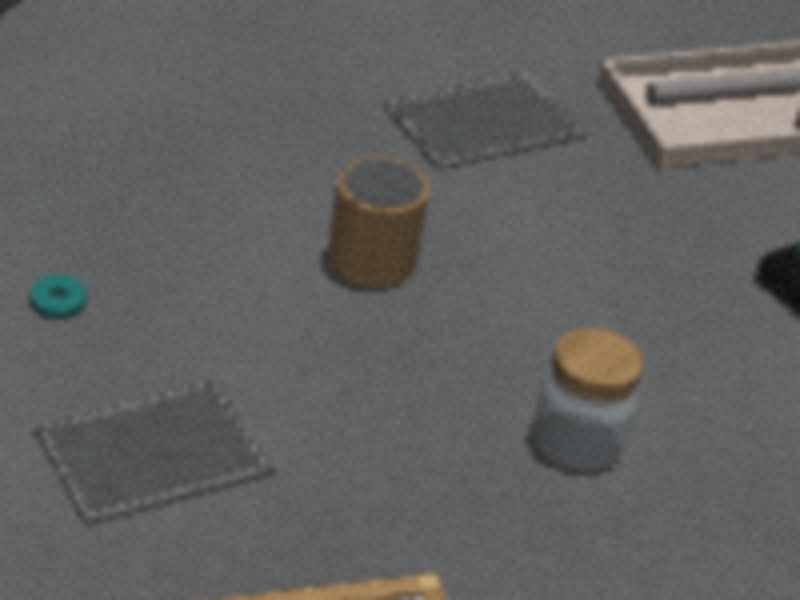

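```bash
cat >> h.py <<'E'
import json,os
def Rdown(th):
    X=np.array([0,0,-1.]);Z=np.array([np.cos(th),np.sin(th),0]);return R.from_matrix(np.c_[X,np.cross(Z,X),Z])
def yaw(q): z=R.from_quat(q).as_matrix()[:,2]; return np.arctan2(z[1],z[0])
def plan(p0,th0,p1,th1):
    "poses of TCP (tool down, jaw direction th) -> turn about x in deg, shift in tool axes"
    r0=Rdown(th0); d=r0.inv().apply(np.array(p1)-np.array(p0))
    a=(r0.inv()*Rdown(th1)).as_rotvec(degrees=True)
    return a.round(2),d.round(4)
E
python3 - <<'E'
from h import *
s=manip.read_state(); q=s['tcp_rot']
print(R.from_quat(q).as_matrix().round(3),np.degrees(yaw(q)),np.degrees(s['q']))
m=manip.camera_model("wrist")
T=R.from_quat(q)
print("cam in tool",T.inv().apply(m['xyz']-s['eef_pos']),(T.inv()*R.from_quat(m['orientation'])).as_matrix().round(3))
m=manip.camera_model("scene")
for p in [(330,248),(371.75,235.75),(388,257),(343,270)]: print(px2w(m,*p,.004).round(3))
for p in [(179.5,209.2),(205.7,203.7),(210,220),(183,225.5)]: print(px2w(m,*p,.02).round(3))
E
```

```text
[[-0.001 -0.9   -0.437]
 [ 0.001 -0.437  0.9  ]
 [-1.     0.     0.001]] 115.88241119035213 [-4.78069689e+01  1.46462162e+01  6.14904696e+00 -1.79158215e-02
 -8.15845904e+01 -1.63079810e+01]
cam in tool [-1.43097881e-01  8.03334747e-02  9.93405448e-05] [[-0.     0.311 -0.95 ]
 [ 0.     0.95   0.311]
 [ 1.    -0.    -0.   ]]
[0.631 0.069 0.004]
[0.603 0.187 0.004]
[0.686 0.21  0.004]
[0.713 0.088 0.004]
[ 0.429 -0.329  0.02 ]
[ 0.416 -0.256  0.02 ]
[ 0.489 -0.242  0.02 ]
[ 0.501 -0.314  0.02 ]
```

```bash
python3 - <<'E'
from h import *
print(plan([.24,-.495,.231],np.radians(115.9),[.36,-.25,.30],np.radians(90)))
E
```

```text
(array([25.9, -0. , -0. ]), array([-0.069, -0.215,  0.168]))
```

Emit:
drive_tool(
  plan=[
    [[8,0,0],[-0.014,-0.043,0.034],1],
    [[16,0,0],[-0.028,-0.086,0.067],1],
    [[24,0,0],[-0.042,-0.129,0.101],1],
    [[25.9,0,0],[-0.056,-0.172,0.134],1],
    [[25.9,0,0],[-0.069,-0.215,0.168],1],
    [[25.9,0,0],[-0.069,-0.215,0.168],1],
    [[25.9,0,0],[-0.069,-0.215,0.168],1],
    [[25.9,0,0],[-0.069,-0.215,0.168],1],
    [[25.9,0,0],[-0.069,-0.215,0.168],1],
    [[25.9,0,0],[-0.069,-0.215,0.168],1],
  ],
)

```text
t: 1.15
eef_pos: [0.3596, -0.2506, 0.2997]
tcp_rot: [-0.499, 0.501, 0.5, 0.5]
ft_force: [0.1, 0.4, -0.4]
width: 0.0854
```

```bash
cat >> h.py <<'E'
def snap(name,cam="wrist"):
    m=manip.camera_model(cam); im=manip.camera(cam); s=manip.read_state()
    cv2.imwrite(f"pics/{name}.png",im); json.dump({k:np.array(v).tolist() for k,v in m.items()},open(f"pics/{name}.json","w"))
    print(name,"t",round(s['t'],2),"tcp",np.array(s['eef_pos']).round(4),"th",np.degrees(yaw(s['tcp_rot'])).round(2),"w",round(s['width'],4),"f",np.array(s['ft_force']).round(1),"q6",round(float(s['q'][5]),2))
def mod(name): return json.load(open(f"pics/{name}.json"))
E
python3 - <<'E'
from h import *
snap("c1")
E
```

```text
c1 t 1.2 tcp [ 0.3596 -0.2506  0.2998] th 89.87 w 0.0858 f [-0.1  0.1 -1.1] q6 -1.32
```

View pics/c1.png

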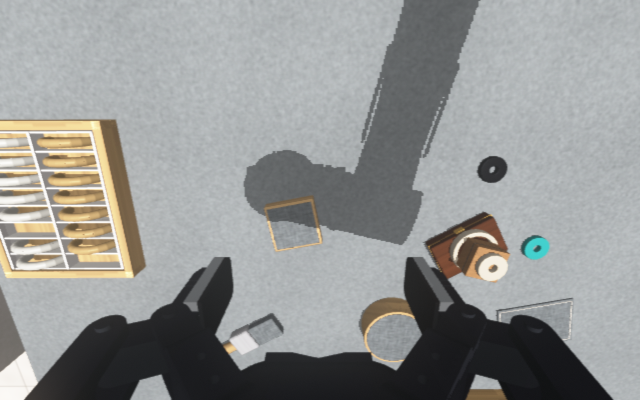

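```bash
python3 - <<'E'
from h import *
print(plan([.36,-.25,.30],np.radians(90),[.54,.03,.28],np.radians(90)))
crop("pics/c1.png","pics/c1z.png",250,180,340,260,8)
E
```

```text
(array([0., 0., 0.]), array([ 0.02, -0.18,  0.28]))
```

View pics/c1z.png

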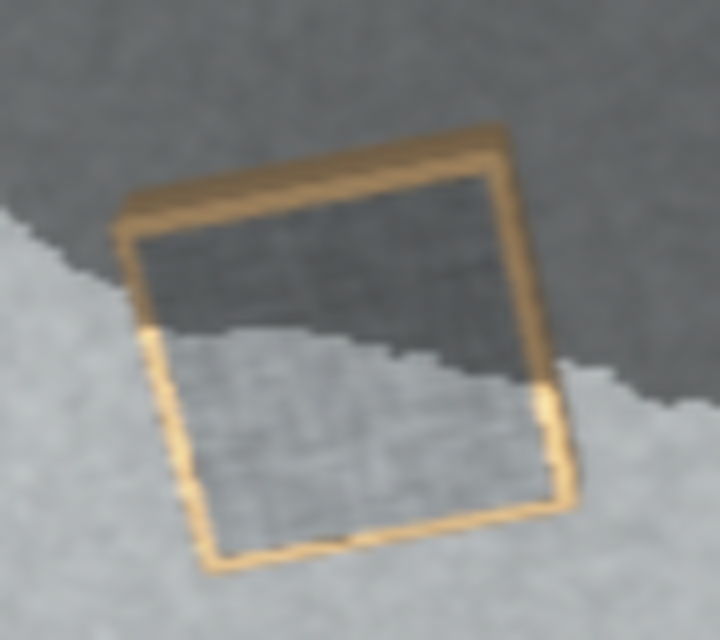

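Emit:
drive_tool(
  plan=[
    [[0,0,0],[0.0025,-0.0225,0.035],1],
    [[0,0,0],[0.005,-0.045,0.07],1],
    [[0,0,0],[0.0075,-0.0675,0.105],1],
    [[0,0,0],[0.01,-0.09,0.14],1],
    [[0,0,0],[0.0125,-0.1125,0.175],1],
    [[0,0,0],[0.015,-0.135,0.21],1],
    [[0,0,0],[0.0175,-0.1575,0.245],1],
    [[0,0,0],[0.02,-0.18,0.28],1],
    [[0,0,0],[0.02,-0.18,0.28],1],
    [[0,0,0],[0.02,-0.18,0.28],1],
  ],
)

```text
t: 2.2
eef_pos: [0.5406, 0.0299, 0.2793]
tcp_rot: [-0.5, 0.501, 0.5, 0.499]
ft_force: [0.8, -0.1, 0.2]
width: 0.0855
```

```bash
python3 - <<'E'
from h import *
snap("c2")
E
```

```text
c2 t 2.25 tcp [0.5403 0.0293 0.2799] th 89.93 w 0.0852 f [ 0.3 -0.1 -0.2] q6 -1.92
```

View pics/c2.png

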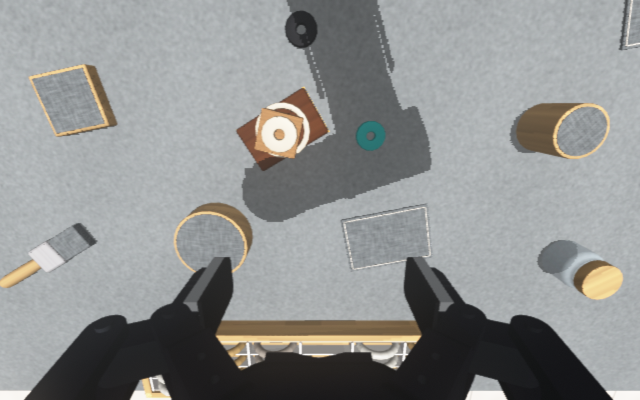

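```bash
python3 - <<'E'
from h import *
crop("pics/c2.png","pics/c2a.png",230,80,330,180,6)
crop("pics/c2.png","pics/c2b.png",165,195,265,285,6)
crop("pics/c2.png","pics/c2c.png",335,195,440,280,6)
crop("pics/c2.png","pics/c2d.png",510,90,620,170,6)
crop("pics/c2.png","pics/c2e.png",20,55,125,145,6)
E
```

```text
(no output)
```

View pics/c2a.png

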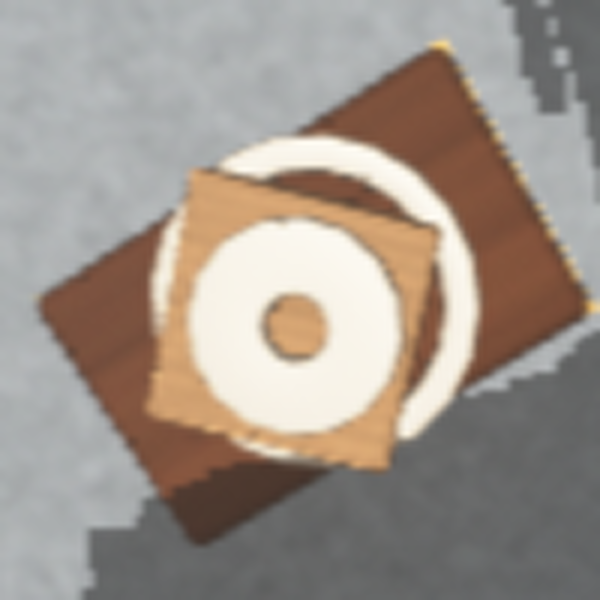

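View pics/c2b.png

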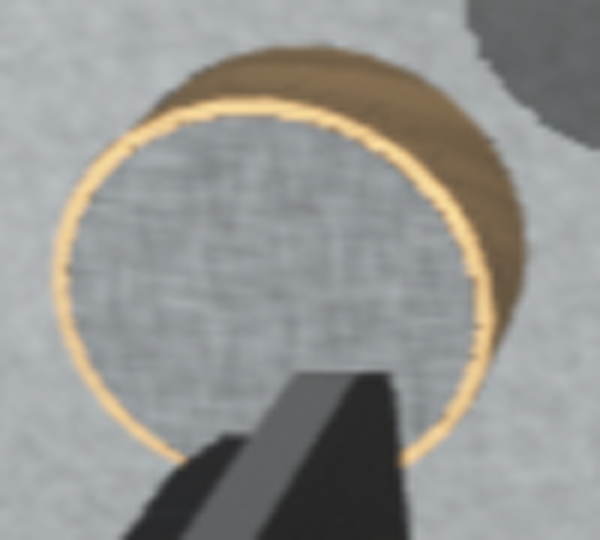

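View pics/c2c.png

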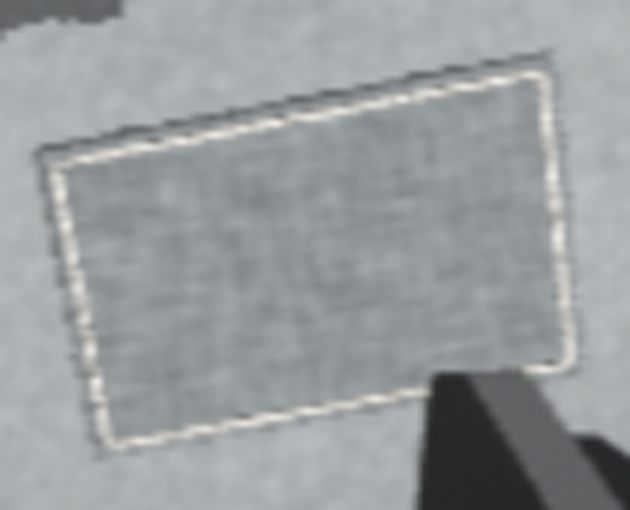

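View pics/c2d.png

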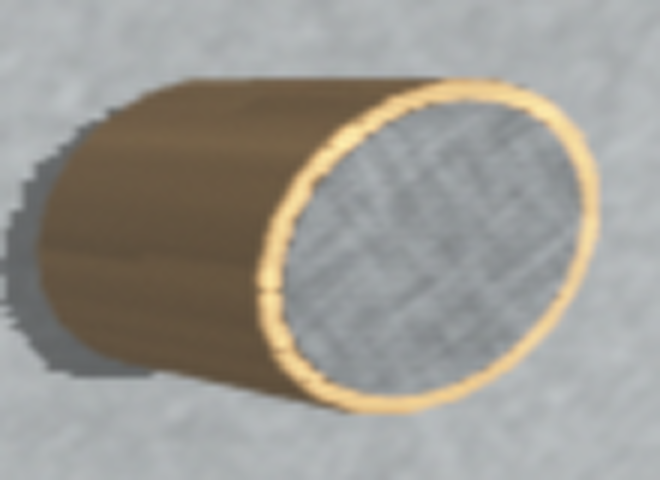

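View pics/c2e.png

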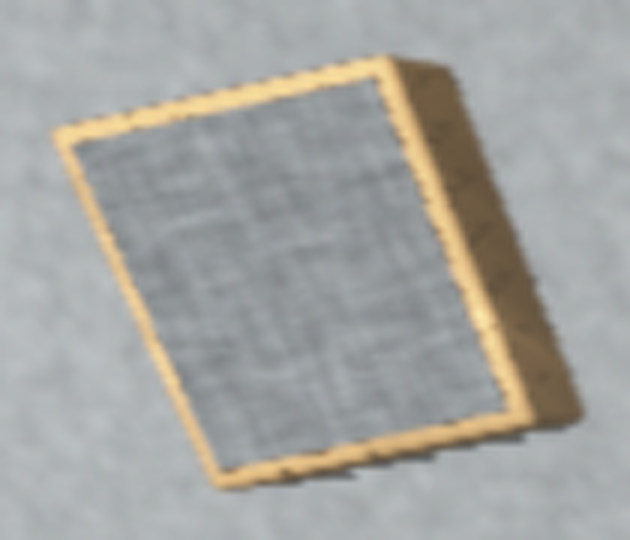

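```bash
cat >> h.py <<'E'
def cp(pts,x0,y0,k): return [((u+.5)/k-.5+x0,(v+.5)/k-.5+y0) for u,v in pts]
def circ(m,px,z):
    P=np.array([px2w(m,u,v,z)[:2] for u,v in px])
    A=np.c_[2*P,np.ones(len(P))]; s=np.linalg.lstsq(A,(P**2).sum(1),rcond=None)[0]
    r=np.sqrt(s[2]+s[0]**2+s[1]**2); return s[:2].round(4),"r",r.round(4)
def rect(m,px,z):
    P=np.array([px2w(m,u,v,z)[:2] for u,v in px])
    e=[P[(i+1)%4]-P[i] for i in range(4)]
    L=[np.linalg.norm(x).round(4) for x in e]; a=[np.degrees(np.arctan2(x[1],x[0])).round(1) for x in e]
    return P.mean(0).round(4),"L",L,"ang",a
E
python3 - <<'E'
from h import *
m=mod("c2")
print("wide",circ(m,cp([(57,260),(120,150),(250,98),(400,165),(492,310),(410,462),(180,460),(80,365)],165,195,6),.04))
print("slim",circ(m,cp([(470,79),(560,112),(599,200),(560,310),(480,380),(390,412),(300,375),(260,280),(300,180),(380,105)],510,90,6),.07))
print("riser",rect(m,cp([(55,135),(388,57),(533,420),(218,490)],20,55,6),.02))
print("riser c1",rect(mod("c1"),cp([(115,222),(503,150),(578,505),(208,573)],250,180,8),.02))
print("mat",rect(m,cp([(40,150),(547,55),(577,365),(100,455)],335,195,6),.004))
print("pend",circ(m,cp([(297,217),(370,250),(402,327),(370,402),(297,436),(220,400),(188,325),(220,250)],230,80,6),.086))
print("pendhole",circ(m,cp([(296,293),(328,328),(296,362),(263,328)],230,80,6),.086))
print("gift",rect(m,cp([(192,170),(440,230),(388,471),(147,413)],230,80,6),.076))
print("bangle",circ(m,cp([(320,136),(400,160),(450,210),(478,295),(460,375),(410,438),(153,290),(162,240),(230,158),(235,440)],230,80,6),.042))
print("case",rect(m,cp([(38,303),(438,43),(591,313),(201,547)],230,80,6),.028))
print("black",circ(m,[(300,11),(285,30),(301,48),(317,30)],.01))
s=mod("c1")
ms=manip.camera_model("scene")
print(w2px(ms,[[.5,0,.086]]))
E
```

```text
wide (array([ 0.6518, -0.1228]), 'r', np.float64(0.0505))
slim (array([0.4909, 0.3328]), 'r', np.float64(0.031))
riser (array([ 0.4582, -0.2881]), 'L', [np.float64(0.0745), np.float64(0.0739), np.float64(0.0743), np.float64(0.074)], 'ang', [np.float64(101.5), np.float64(11.0), np.float64(-78.4), np.float64(-168.9)])
riser c1 (array([ 0.4573, -0.2883]), 'L', [np.float64(0.0742), np.float64(0.074), np.float64(0.0743), np.float64(0.0746)], 'ang', [np.float64(100.9), np.float64(11.0), np.float64(-78.7), np.float64(-169.1)])
mat (array([0.6573, 0.1356]), 'L', [np.float64(0.1268), np.float64(0.0871), np.float64(0.1264), np.float64(0.0888)], 'ang', [np.float64(101.4), np.float64(11.5), np.float64(-77.8), np.float64(-168.3)])
pend (array([ 0.493 , -0.0136]), 'r', np.float64(0.0196))
pendhole (array([ 0.4929, -0.0135]), 'r', np.float64(0.0061))
gift (array([ 0.4931, -0.0155]), 'L', [np.float64(0.0469), np.float64(0.0464), np.float64(0.0474), np.float64(0.046)], 'ang', [np.float64(76.8), np.float64(-13.5), np.float64(-103.7), np.float64(165.8)])
bangle (array([ 0.4924, -0.0148]), 'r', np.float64(0.0335))
case (array([ 0.4941, -0.0168]), 'L', [np.float64(0.1013), np.float64(0.0631), np.float64(0.1009), np.float64(0.0623)], 'ang', [np.float64(121.1), np.float64(30.5), np.float64(-59.4), np.float64(-149.1)])
black (array([0.3749, 0.0088]), 'r', np.float64(0.0198))
[[296.98162529 195.05412777]]
```

```bash
python3 - <<'E'
from h import *
print(plan([.54,.03,.28],np.radians(90),[.493,-.0135,.0775],np.radians(76.6)))
E
```

```text
(array([13.4,  0. ,  0. ]), array([ 0.2025,  0.047 , -0.0435]))
```

Emit:
drive_tool(
  plan=[
    [[4,0,0],[0.035,0.012,-0.011],1],
    [[8,0,0],[0.07,0.024,-0.022],1],
    [[12,0,0],[0.105,0.036,-0.033],1],
    [[13.4,0,0],[0.14,0.047,-0.0435],1],
    [[13.4,0,0],[0.16,0.047,-0.0435],1],
    [[13.4,0,0],[0.18,0.047,-0.0435],1],
    [[13.4,0,0],[0.195,0.047,-0.0435],1],
    [[13.4,0,0],[0.2025,0.047,-0.0435],1],
    [[13.4,0,0],[0.2025,0.047,-0.0435],1],
    [[13.4,0,0],[0.2025,0.047,-0.0435],0.3],
  ],
  grip_force=20,
)

```text
t: 3.25
eef_pos: [0.4938, -0.0138, 0.0787]
tcp_rot: [-0.438, 0.555, 0.438, 0.555]
ft_force: [1.2, 0.8, -0.1]
width: 0.0733
```

```bash
python3 - <<'E'
from h import *
snap("d1"); snap("d1s","scene")
crop("pics/d1.png","pics/d1z.png",190,150,450,345,3)
crop("pics/d1s.png","pics/d1sz.png",240,120,360,240,5)
E
```

```text
d1 t 3.3 tcp [ 0.4939 -0.0136  0.0789] th 76.57 w 0.0661 f [-0.7 -0.3 -0.2] q6 -2.1
d1s t 3.35 tcp [ 0.494  -0.0134  0.0788] th 76.58 w 0.0593 f [-0.2  0.5  0.2] q6 -2.1
```

View pics/d1z.png

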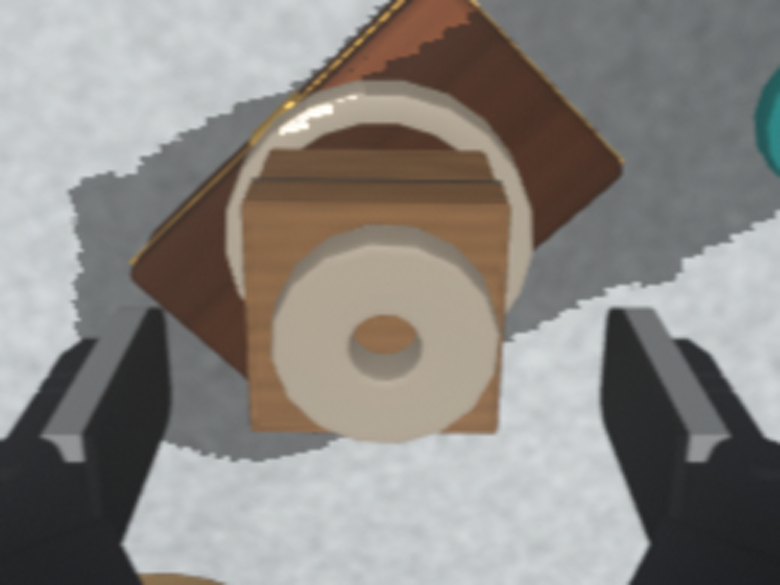

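View pics/d1sz.png

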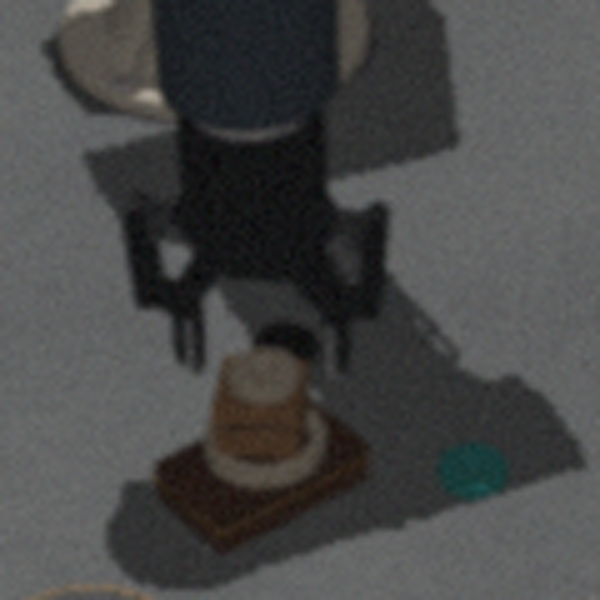

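```bash
python3 - <<'E'
from h import *
m=mod("d1")
print("pend",circ(m,cp([(387,226),(455,255),(497,325),(480,395),(440,425),(385,440),(330,425),(290,390),(272,330),(310,255)],190,150,3),.086))
print("gift",rect(m,cp([(246,203),(510,203),(497,433),(250,433)],190,150,3),.076))
print("bangle",circ(m,cp([(380,80),(470,110),(515,160),(533,225),(525,290),(227,220),(245,155),(290,107)],190,150,3),.042))
m=mod("d1")
for x in(0,-.005,-.01):
  for w in(.033,):
    p=np.array([.4939,-.0136,.0789])+Rdown(np.radians(76.57)).apply([[x,-.011,w],[x,.011,w],[x,.011,-w]])
    print(x,((w2px(m,p)-[190,150])*3).round())
E
```

```text
pend (array([ 0.4914, -0.0134]), 'r', np.float64(0.0198))
gift (array([ 0.4935, -0.0156]), 'L', [np.float64(0.046), np.float64(0.047), np.float64(0.0471), np.float64(0.0471)], 'ang', [np.float64(76.6), np.float64(-14.0), np.float64(-103.4), np.float64(164.7)])
bangle (array([ 0.4909, -0.0143]), 'r', np.float64(0.0339))
0 [[566. 383.]
 [574. 274.]
 [198. 274.]]
-0.005 [[572. 399.]
 [580. 287.]
 [192. 287.]]
-0.01 [[577. 415.]
 [586. 301.]
 [186. 301.]]
```

Emit:
drive_tool(
  plan=[
    [[0,0,0],[0.001,0.0015,0],0.3],
    [[0,0,0],[0.001,0.0015,0],-0.1],
    [[0,0,0],[0.001,0.0015,0],-1],
    [[0,0,0],[0.001,0.0015,0],-1],
    [[0,0,0],[0.001,0.0015,0],-1],
    [[0,0,0],[0.001,0.0015,0],-1],
    [[0,0,0],[0.001,0.0015,0],-1],
    [[0,0,0],[0.001,0.0015,0],-1],
    [[0,0,0],[0.001,0.0015,0],-1],
    [[0,0,0],[0.001,0.0015,0],-1],
  ],
  grip_force=20,
)

```text
t: 4.35
eef_pos: [0.492, -0.0129, 0.0772]
tcp_rot: [-0.438, 0.555, 0.438, 0.555]
ft_force: [-2.4, 0.8, 5.4]
width: 0.0387
```

```bash
python3 - <<'E'
from h import *
snap("d2"); 
crop("pics/d2.png","pics/d2z.png",190,150,450,345,3)
E
```

```text
d2 t 4.4 tcp [ 0.492  -0.0129  0.0772] th 76.6 w 0.0385 f [-1.5  1.4  5.7] q6 -2.1
```

View pics/d2z.png

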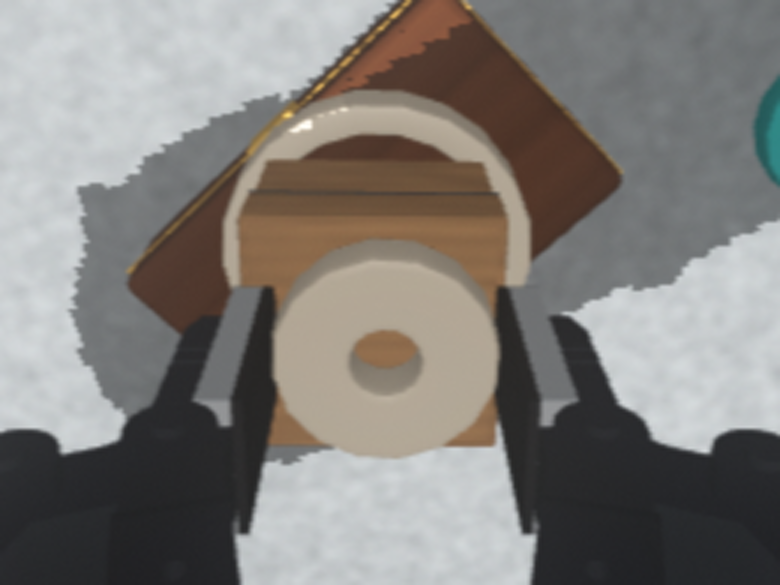

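```bash
python3 - <<'E'
from h import *
m=mod("d2")
c=circ(m,cp([(387,239),(455,265),(385,456),(330,442),(440,442),(310,268),(275,350),(497,350)],190,150,3),.086);print(c)
print(Rdown(np.radians(76.6)).inv().apply(np.r_[c[0]-[.492,-.0129],0]))
print(plan([.492,-.0129,.0772],np.radians(76.6),[.492,.333,.16],np.radians(90)))
E
```

```text
(array([ 0.4916, -0.0129]), 'r', np.float64(0.0201))
[ 0.00000000e+00  3.89110351e-04 -9.26991614e-05]
(array([-13.4,   0. ,   0. ]), array([-0.0828,  0.0802,  0.3365]))
```

Emit:
drive_tool(
  plan=[
    [[0,0,0],[-0.015,0,0],-1],
    [[0,0,0],[-0.05,0,0],-1],
    [[-2,0,0],[-0.0828,0.008,0.034],-1],
    [[-4,0,0],[-0.0828,0.018,0.076],-1],
    [[-6,0,0],[-0.0828,0.028,0.118],-1],
    [[-8,0,0],[-0.0828,0.038,0.16],-1],
    [[-10,0,0],[-0.0828,0.048,0.202],-1],
    [[-12,0,0],[-0.0828,0.058,0.244],-1],
    [[-13.4,0,0],[-0.0828,0.068,0.286],-1],
    [[-13.4,0,0],[-0.0828,0.0762,0.3195],-1],
  ],
)

```text
t: 5.4
eef_pos: [0.4913, 0.3178, 0.1589]
tcp_rot: [-0.5, 0.5, 0.5, 0.499]
ft_force: [0.0, -0.6, 0.4]
width: 0.0385
```

```bash
python3 - <<'E'
from h import *
snap("d3")
crop("pics/d3.png","pics/d3z.png",190,110,450,350,3)
E
```

```text
d3 t 5.45 tcp [0.4913 0.3217 0.1582] th 90.17 w 0.0386 f [1.4 5.5 1. ] q6 -2.41
```

View pics/d3z.png

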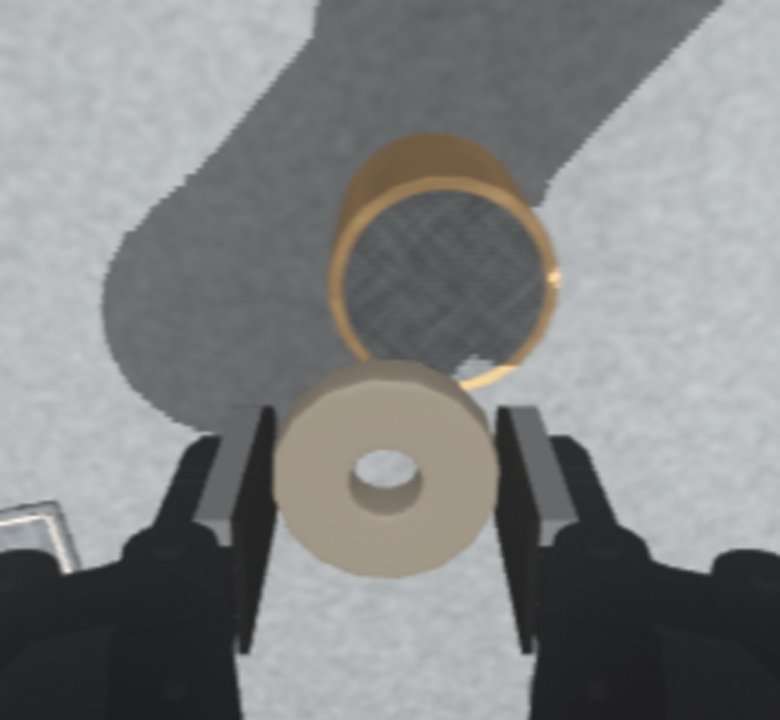

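```bash
python3 - <<'E'
from h import *
m=mod("d3"); print(m['xyz'])
print(circ(m,cp([(445,177),(380,198),(340,245),(330,290),(350,345),(368,362),(557,280),(530,215),(500,192),(540,345),(515,373),(470,390)],190,110,3),.07))
s=manip.read_state();print(s['eef_pos'])
E
```

```text
[0.41108571195237437, 0.317635602272731, 0.3020061769096414]
(array([0.4919, 0.3342]), 'r', np.float64(0.0311))
[0.49134908 0.32172794 0.15818301]
```

```bash
python3 - <<'E'
from h import *
print(plan([.4913,.3217,.1582],np.radians(90),[.492,.3335,.090],np.radians(90)))
E
```

```text
(array([0., 0., 0.]), array([ 0.0682, -0.0007,  0.0118]))
```

Emit:
drive_tool(
  plan=[
    [[0,0,0],[0.01,-0.0007,0.012],-1],
    [[0,0,0],[0.03,-0.0007,0.012],-1],
    [[0,0,0],[0.05,-0.0007,0.012],-1],
    [[0,0,0],[0.068,-0.0007,0.012],-1],
    [[0,0,0],[0.068,-0.0007,0.012],-1],
    [[0,0,0],[0.068,-0.0007,0.012],-1],
    [[0,0,0],[0.068,-0.0007,0.012],-1],
    [[0,0,0],[0.068,-0.0007,0.012],-1],
    [[0,0,0],[0.068,-0.0007,0.012],-1],
    [[0,0,0],[0.068,-0.0007,0.012],-1],
  ],
)

```text
t: 6.45
eef_pos: [0.4927, 0.3276, 0.0921]
tcp_rot: [-0.5, 0.5, 0.5, 0.5]
ft_force: [-0.4, 0.2, -0.3]
width: 0.0387
```

```bash
python3 - <<'E'
from h import *
snap("d4")
crop("pics/d4.png","pics/d4z.png",190,110,450,350,3)
E
```

```text
d4 t 6.5 tcp [0.4926 0.3276 0.0919] th 89.98 w 0.0386 f [ 0.3 -0.5 -0. ] q6 -2.42
```

View pics/d4z.png

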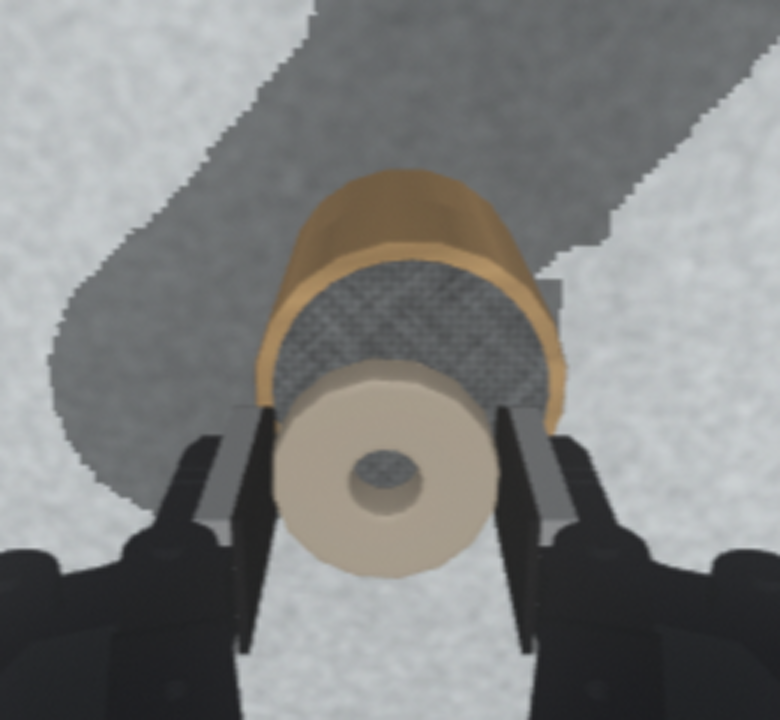

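```bash
python3 - <<'E'
from h import *
m=mod("d4")
print(circ(m,cp([(410,241),(340,265),(290,305),(262,355),(257,385),(480,262),(530,305),(558,350),(566,385),(560,420)],190,110,3),.07))
c=circ(m,cp([(387,360),(497,470),(387,577),(275,470)],190,110,3),.0919-.0012+.01);print(c)
print(plan([.4926,.3276,.0919],np.radians(90),[.4922,.3335,.0718],np.radians(90)))
E
```

```text
(array([0.4923, 0.3328]), 'r', np.float64(0.031))
(array([0.4923, 0.3278]), 'r', np.float64(0.0199))
(array([0., 0., 0.]), array([0.0201, 0.0004, 0.0059]))
```

Emit:
drive_tool(
  plan=[
    [[0,0,0],[0.004,0.0003,0.0054],-1],
    [[0,0,0],[0.009,0.0003,0.0054],-1],
    [[0,0,0],[0.013,0.0003,0.0054],-1],
    [[0,0,0],[0.016,0.0003,0.0054],-1],
    [[0,0,0],[0.018,0.0003,0.0054],-1],
    [[0,0,0],[0.0192,0.0003,0.0054],-1],
    [[0,0,0],[0.0198,0.0003,0.0054],-1],
    [[0,0,0],[0.0202,0.0003,0.0054],-1],
    [[0,0,0],[0.0204,0.0003,0.0054],-1],
    [[0,0,0],[0.0204,0.0003,0.0054],-1],
  ],
)

```text
t: 7.5
eef_pos: [0.4923, 0.3329, 0.0714]
tcp_rot: [-0.5, 0.5, 0.5, 0.5]
ft_force: [-0.7, 0.0, 0.5]
width: 0.0383
```

```bash
python3 - <<'E'
from h import *
s=manip.read_state(); print(s['eef_pos'],s['ft_force'])
snap("d5s","scene")
crop("pics/d5s.png","pics/d5sz.png",370,140,470,230,7)
E
```

```text
[0.49230012 0.3329161  0.07140206] [-0.7220847   0.03548141  0.46112556]
d5s t 7.55 tcp [0.4923 0.3329 0.0714] th 89.99 w 0.0386 f [0.2 0.5 0.9] q6 -2.43
```

View pics/d5sz.png

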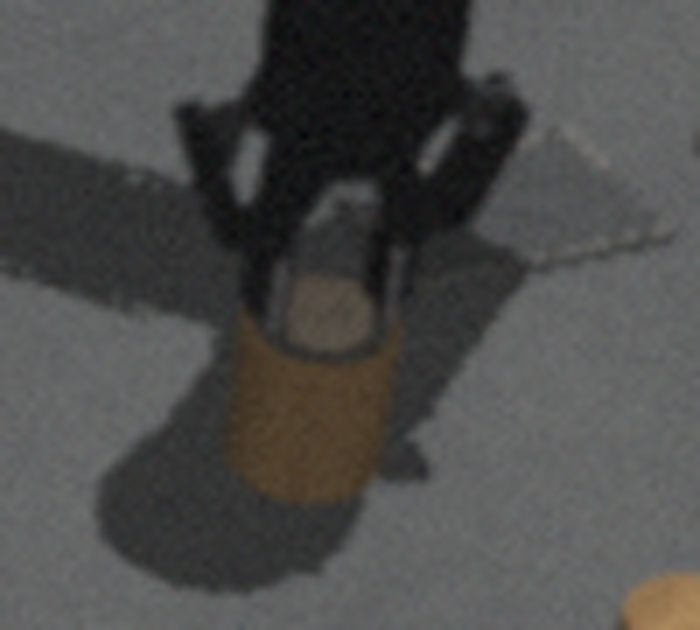

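Emit:
drive_tool(
  plan=[
    [[0,0,0],[0.0003,0,0],-1],
    [[0,0,0],[0.0006,0,0],-1],
    [[0,0,0],[0.0009,0,0],-1],
    [[0,0,0],[0.0012,0,0],-1],
    [[0,0,0],[0.0012,0,0],-1],
    [[0,0,0],[0.0012,0,0],-1],
    [[0,0,0],[0.0012,0,0],-1],
    [[0,0,0],[0.0012,0,0],-1],
    [[0,0,0],[0.0012,0,0],-1],
    [[0,0,0],[0.0012,0,0],-1],
  ],
)

```text
t: 8.55
eef_pos: [0.4923, 0.3329, 0.0713]
tcp_rot: [-0.5, 0.5, 0.5, 0.5]
ft_force: [-3.6, -1.2, 7.5]
width: 0.0386
```

Emit:
drive_tool(
  plan=[
    [[0,0,0],[-0.0008,0,0],-1],
    [[0,0,0],[-0.0008,0,0],-1],
    [[0,0,0],[-0.0008,0,0],0.0],
    [[0,0,0],[-0.0008,0,0],0.1],
    [[0,0,0],[-0.0008,0,0],0.2],
    [[0,0,0],[-0.001,0,0],0.5],
    [[0,0,0],[-0.01,0,0],0.8],
    [[0,0,0],[-0.03,0,0],1],
    [[0,0,0],[-0.06,0,0],1],
    [[0,0,0],[-0.09,0,0],1],
  ],
)

```text
t: 9.55
eef_pos: [0.4922, 0.3327, 0.1615]
tcp_rot: [-0.5, 0.5, 0.5, 0.5]
ft_force: [1.3, 1.1, -0.7]
width: 0.0852
```

```bash
python3 - <<'E'
from h import *
snap("d6")
crop("pics/d6.png","pics/d6z.png",190,110,450,350,3)
E
```

```text
d6 t 9.6 tcp [0.4948 0.3341 0.1678] th 90.03 w 0.0854 f [1.6 1.1 5.1] q6 -2.43
```

View pics/d6z.png

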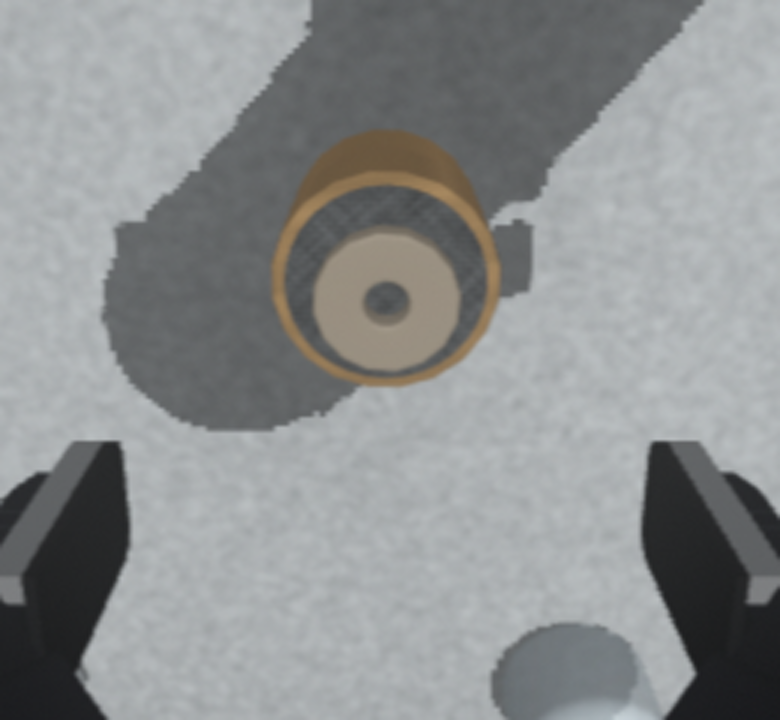

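```bash
python3 - <<'E'
from h import *
m=mod("d6")
print(circ(m,cp([(387,171),(300,215),(273,280),(305,350),(387,386),(470,350),(500,280),(470,212)],190,110,3),.07))
print(circ(m,cp([(387,233),(461,302),(387,372),(313,302),(335,250),(439,250),(335,352),(439,352)],190,110,3),.08))
# gift target
print(plan([.4922,.3330,.1612],np.radians(90),[.494,-.0155,.15],np.radians(76.6)))
E
```

```text
(array([0.4918, 0.3331]), 'r', np.float64(0.0309))
(array([0.4941, 0.3331]), 'r', np.float64(0.0199))
(array([13.4,  0. ,  0. ]), array([ 0.0112, -0.0018, -0.3485]))
```

```bash
python3 - <<'E'
from h import *
snap("d7s","scene");snap("d7")
crop("pics/d7s.png","pics/d7sz.png",390,170,440,220,12)
crop("pics/d7.png","pics/d7z.png",270,140,370,250,6)
E
```

```text
d7s t 9.65 tcp [0.4946 0.3344 0.1659] th 90.02 w 0.0853 f [-0.   0.8 -0.6] q6 -2.43
d7 t 9.7 tcp [0.4934 0.3339 0.1632] th 90.0 w 0.0852 f [0.4 0.  0. ] q6 -2.43
```

View pics/d7sz.png

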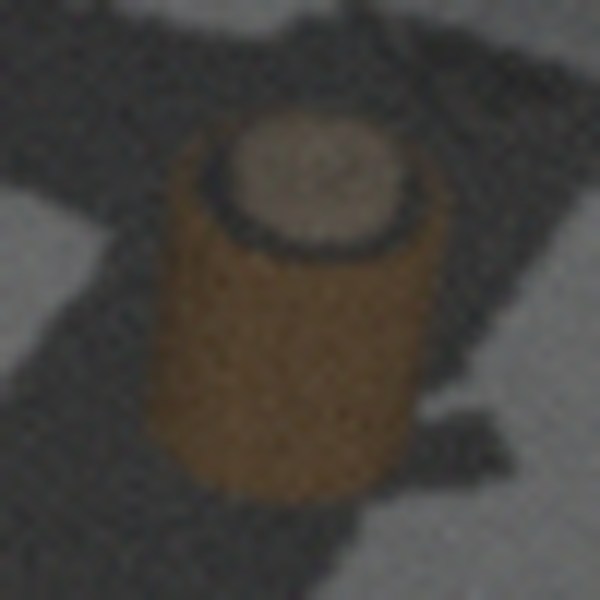

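View pics/d7z.png

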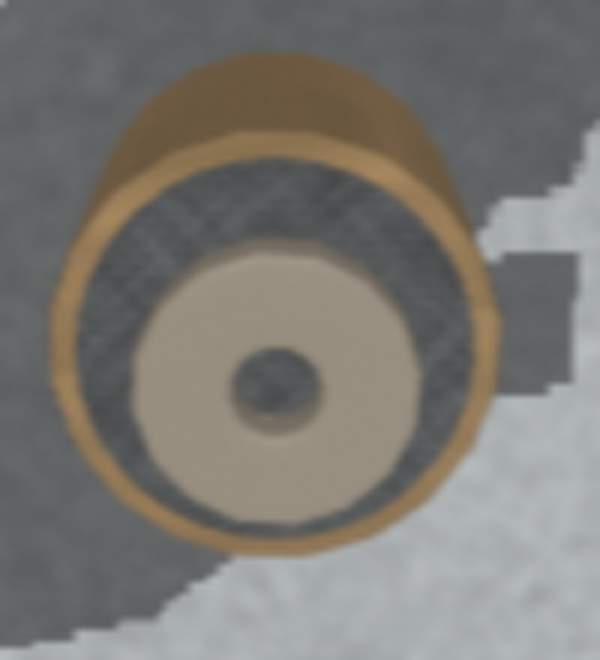

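```bash
python3 - <<'E'
from h import *
for n in ["d7"]:
    m=mod(n);print(m['xyz'])
    f=lambda p,z:print(circ(m,cp(p,270,140,6),z))
    f([(275,130),(501,345),(275,556),(50,345)],.07)
    f([(277,157),(474,345),(277,540),(75,345)],.07)
    f([(276,250),(420,387),(276,523),(133,387)],.08)
    f([(276,347),(323,393),(276,436),(230,393)],.08)
ms=mod("d7s")
g=lambda p,z:print("scene",circ(ms,cp(p,390,170,12),z))
g([(315,108),(410,180),(318,247),(230,175)],.08)
g([(175,195),(455,200),(210,248),(300,262),(410,250)],.07)
E
```

```text
[0.41314257367612706, 0.33349760141895574, 0.30830901146492407]
(array([0.4912, 0.3329]), 'r', np.float64(0.0314))
(array([0.4918, 0.3328]), 'r', np.float64(0.028))
(array([0.4934, 0.333 ]), 'r', np.float64(0.0194))
(array([0.4936, 0.333 ]), 'r', np.float64(0.0063))
scene (array([0.4964, 0.3337]), 'r', np.float64(0.0239))
scene (array([0.4854, 0.3354]), 'r', np.float64(0.0332))
```

```bash
python3 - <<'E'
from h import *
print(plan([.4923,.3329,.1603],np.radians(90),[.493,-.0155,.14],np.radians(76.6)))
E
```

```text
(array([13.4,  0. ,  0. ]), array([ 0.0203, -0.0007, -0.3484]))
```

Emit:
drive_tool(
  plan=[
    [[2,0,0],[0,-0.0005,-0.045],1],
    [[4,0,0],[0.003,-0.0005,-0.09],1],
    [[6,0,0],[0.006,-0.0005,-0.135],1],
    [[8,0,0],[0.01,-0.0005,-0.18],1],
    [[10,0,0],[0.013,-0.0005,-0.225],1],
    [[12,0,0],[0.017,-0.0007,-0.27],1],
    [[13.4,0,0],[0.02,-0.0007,-0.315],1],
    [[13.4,0,0],[0.02,-0.0007,-0.3485],1],
    [[13.4,0,0],[0.02,-0.0007,-0.3485],1],
    [[13.4,0,0],[0.02,-0.0007,-0.3485],1],
  ],
)

```text
t: 10.7
eef_pos: [0.4924, -0.0162, 0.1396]
tcp_rot: [-0.437, 0.556, 0.438, 0.555]
ft_force: [0.3, 0.1, -0.5]
width: 0.0852
```

```bash
python3 - <<'E'
from h import *
snap("e1")
crop("pics/e1.png","pics/e1z.png",220,120,420,300,4)
E
```

```text
e1 t 10.75 tcp [ 0.4926 -0.0155  0.1396] th 76.56 w 0.0858 f [-0.4  0.3 -0.2] q6 -2.09
```

View pics/e1z.png

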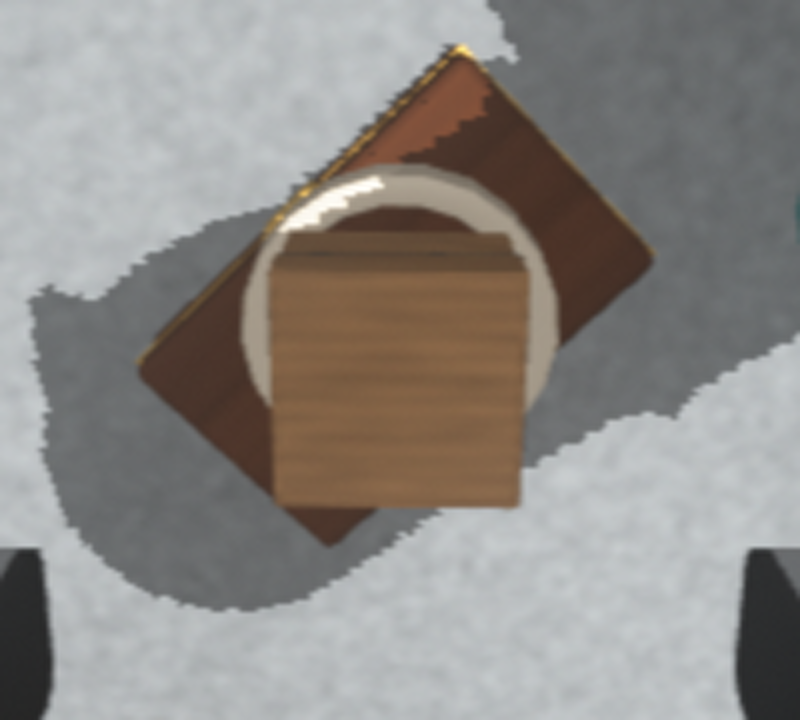

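```bash
python3 - <<'E'
from h import *
m=mod("e1")
print(rect(m,cp([(267,270),(530,270),(521,508),(273,508)],220,120,4),.076))
print(circ(m,cp([(400,164),(480,185),(535,240),(559,315),(545,385),(241,325),(260,245),(310,190)],220,120,4),.042))
print(rect(m,cp([(137,367),(460,45),(656,260),(330,547)],220,120,4),.028))
E
```

```text
(array([ 0.4934, -0.0158]), 'L', [np.float64(0.0472), np.float64(0.0473), np.float64(0.0475), np.float64(0.0473)], 'ang', [np.float64(76.5), np.float64(-13.6), np.float64(-103.5), np.float64(166.0)])
(array([ 0.4911, -0.0147]), 'r', np.float64(0.0338))
(array([ 0.4929, -0.0169]), 'L', [np.float64(0.1014), np.float64(0.0639), np.float64(0.1017), np.float64(0.0628)], 'ang', [np.float64(121.2), np.float64(30.0), np.float64(-59.4), np.float64(-150.3)])
```

Emit:
drive_tool(
  plan=[
    [[0,0,0],[0.03,0,0],1],
    [[0,0,0],[0.06,0,0],1],
    [[0,0,0],[0.08,0,0],1],
    [[0,0,0],[0.092,0,0],1],
    [[0,0,0],[0.092,0,0],1],
    [[0,0,0],[0.092,0,0],0.3],
    [[0,0,0],[0.092,0,0],0.2],
    [[0,0,0],[0.092,0,0],0],
    [[0,0,0],[0.092,0,0],-1],
    [[0,0,0],[0.092,0,0],-1],
  ],
  grip_force=25,
)

```text
t: 11.75
eef_pos: [0.4937, -0.0153, 0.049]
tcp_rot: [-0.439, 0.554, 0.438, 0.556]
ft_force: [-1.1, 1.7, 6.9]
width: 0.0457
```

Emit:
drive_tool(
  plan=[
    [[0,0,0],[0,0,0],-1],
    [[0,0,0],[0,0,0],-1],
    [[0,0,0],[0,0,0],-1],
    [[0,0,0],[-0.005,0,0],-1],
    [[0,0,0],[-0.015,0,0],-1],
    [[0,0,0],[-0.03,0,0],-1],
    [[0,0,0],[-0.05,0,0],-1],
    [[0,0,0],[-0.07,0,0],-1],
    [[0,0,0],[-0.08,0,0],-1],
    [[0,0,0],[-0.08,0,0],-1],
  ],
)

```text
t: 12.75
eef_pos: [0.4937, -0.0155, 0.1295]
tcp_rot: [-0.439, 0.554, 0.438, 0.556]
ft_force: [-0.6, -0.3, -0.2]
width: 0.0456
```

```bash
python3 - <<'E'
from h import *
snap("e2")
crop("pics/e2.png","pics/e2z.png",200,60,440,330,3)
print(plan([.493,-.0155,.128],np.radians(76.6),[.458,-.288,.10],np.radians(101.1)))
E
```

```text
e2 t 12.8 tcp [ 0.4929 -0.0155  0.1282] th 76.57 w 0.0454 f [-0.4  0.6 -2.3] q6 -2.09
(array([-24.5,  -0. ,  -0. ]), array([ 0.028 , -0.0291, -0.2732]))
```

View pics/e2z.png

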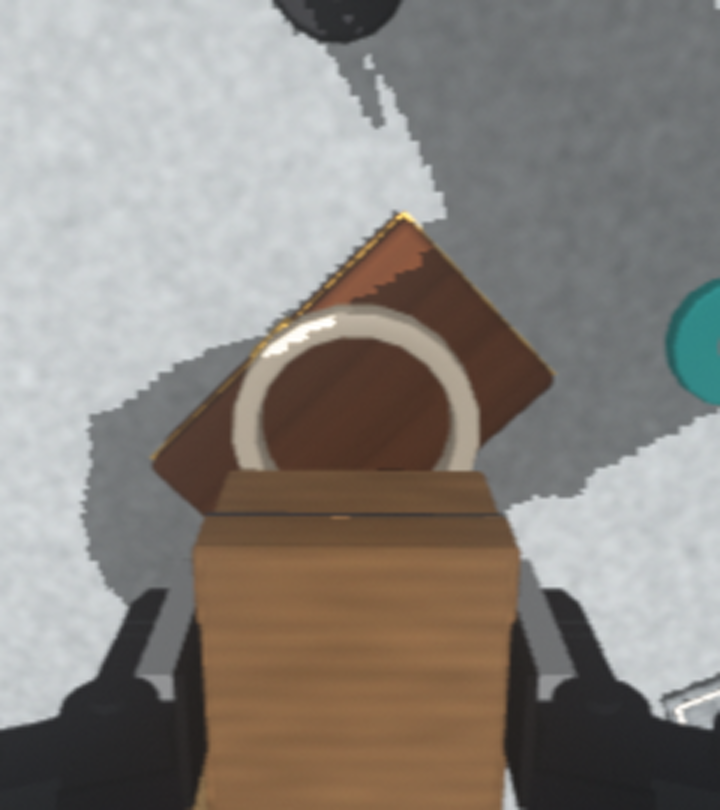

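Emit:
drive_tool(
  plan=[
    [[-3,0,0],[0,-0.004,-0.04],-1],
    [[-6,0,0],[0,-0.009,-0.08],-1],
    [[-9,0,0],[0,-0.013,-0.12],-1],
    [[-12,0,0],[0,-0.017,-0.16],-1],
    [[-15,0,0],[0,-0.021,-0.2],-1],
    [[-18,0,0],[0.01,-0.025,-0.235],-1],
    [[-21,0,0],[0.028,-0.0291,-0.26],-1],
    [[-24.5,0,0],[0.048,-0.0291,-0.2732],-1],
    [[-24.5,0,0],[0.068,-0.0291,-0.2732],-1],
    [[-24.5,0,0],[0.073,-0.0291,-0.2732],-1],
  ],
)

```text
t: 13.8
eef_pos: [0.455, -0.2875, 0.0513]
tcp_rot: [-0.543, 0.451, 0.548, 0.449]
ft_force: [-0.4, -0.3, -2.0]
width: 0.0456
```

Emit:
drive_tool(
  plan=[
    [[0,0,0],[0.005,0,0],-1],
    [[0,0,0],[0.005,0,0],-1],
    [[0,0,0],[0.005,0,0],-1],
    [[0,0,0],[0.005,0,0],-1],
    [[0,0,0],[0.005,0,0],-1],
    [[0,0,0],[0.005,0,0],-1],
    [[0,0,0],[0.005,0,0],-1],
    [[0,0,0],[0.005,0,0],-1],
    [[0,0,0],[0.005,0,0],-1],
    [[0,0,0],[0.005,0,0],-1],
  ],
)

```text
t: 14.8
eef_pos: [0.4577, -0.2881, 0.05]
tcp_rot: [-0.546, 0.449, 0.546, 0.449]
ft_force: [0.1, -0.1, -0.9]
width: 0.0455
```

```bash
python3 - <<'E'
from h import *
snap("e3");snap("e3s","scene");snap("e3d","side")
crop("pics/e3.png","pics/e3z.png",200,100,440,350,3)
crop("pics/e3s.png","pics/e3sz.png",150,150,250,250,6)
E
```

```text
e3 t 14.85 tcp [ 0.4577 -0.2881  0.05  ] th 101.09 w 0.0454 f [ 0.9 -0.7 -0.7] q6 -1.11
e3s t 14.9 tcp [ 0.4578 -0.2881  0.05  ] th 101.09 w 0.0457 f [-0.1  1.1 -0.3] q6 -1.11
e3d t 14.95 tcp [ 0.4578 -0.2881  0.05  ] th 101.08 w 0.0455 f [-0.4 -0.5  0.2] q6 -1.11
```

View pics/e3z.png

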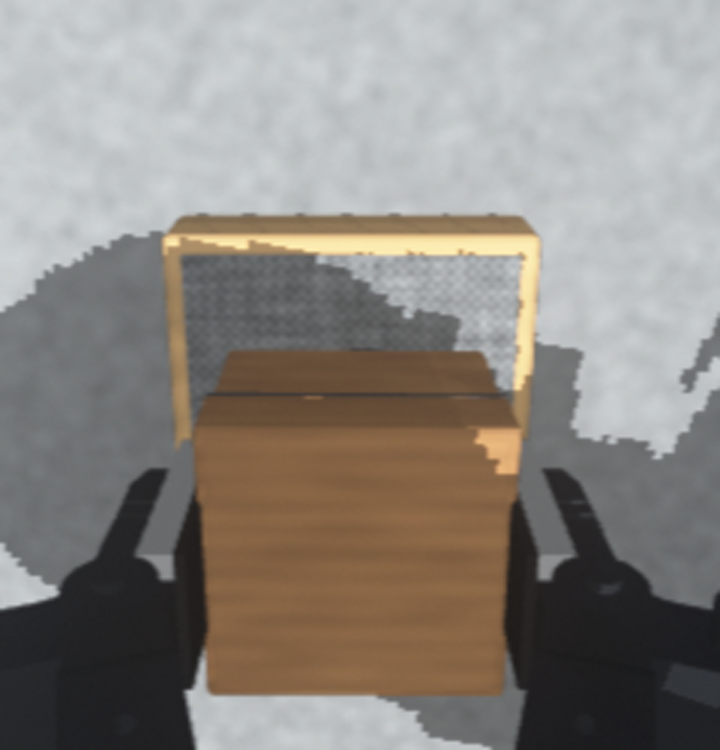

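View pics/e3sz.png

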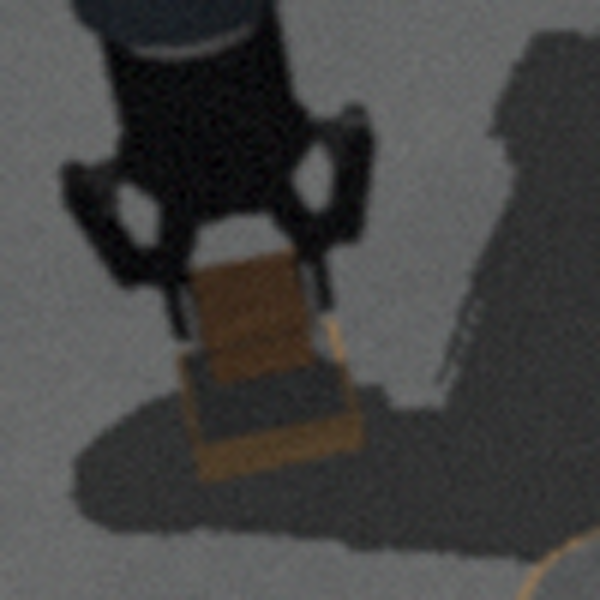

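```bash
python3 - <<'E'
from h import *
m=mod("e3"); T=Rdown(np.radians(101.09)).inv(); t=np.array([.4577,-.2881,.05])
for n,p,z in [("rTL",(164,236),.02),("rTR",(540,238),.02),("gB L",(226,351),.043),("gB R",(485,351),.043),("gT",(195,429),.077),("gT",(520,429),.077),("gT",(505,696),.077),("gT",(207,696),.077)]:
    (u,v),=cp([p],200,100,3); print(n,(T.apply(px2w(m,u,v,z)-t)*1000).round(1))
E
```

```text
rTL [ 30.   37.5 -37.9]
rTR [30.  37.1 36.7]
gB L [  7.   22.  -23.1]
gB R [ 7.  22.  23.3]
gT [-27.   23.3 -22.8]
gT [-27.   23.3  23.6]
gT [-27.  -23.6  23.9]
gT [-27.  -23.6 -23.5]
```

Emit:
drive_tool(
  plan=[
    [[0,0,0],[0.006,-0.0006,-0.0006],-1],
    [[0,0,0],[0.012,-0.0006,-0.0006],-1],
    [[0,0,0],[0.017,-0.0006,-0.0006],-1],
    [[0,0,0],[0.02,-0.0006,-0.0006],-1],
    [[0,0,0],[0.0215,-0.0006,-0.0006],-1],
    [[0,0,0],[0.0222,-0.0006,-0.0006],-1],
    [[0,0,0],[0.0226,-0.0006,-0.0006],-1],
    [[0,0,0],[0.023,-0.0006,-0.0006],-1],
    [[0,0,0],[0.023,-0.0006,-0.0006],-1],
    [[0,0,0],[0.023,-0.0006,-0.0006],-1],
  ],
)

```text
t: 15.95
eef_pos: [0.4585, -0.2886, 0.0271]
tcp_rot: [0.546, -0.449, -0.546, -0.449]
ft_force: [1.3, -1.0, -1.5]
width: 0.0458
```

Emit:
drive_tool(
  plan=[
    [[0,0,0],[0.0002,0,0],-1],
    [[0,0,0],[0.0004,0,0],-1],
    [[0,0,0],[0.0006,0,0],-1],
    [[0,0,0],[0.0008,0,0],-1],
    [[0,0,0],[0.0008,0,0],-1],
    [[0,0,0],[0.0008,0,0],-1],
    [[0,0,0],[0.0008,0,0],-1],
    [[0,0,0],[0.0008,0,0],-1],
    [[0,0,0],[0.0008,0,0],-1],
    [[0,0,0],[0.0008,0,0],-1],
  ],
)

```text
t: 16.95
eef_pos: [0.4586, -0.2887, 0.0271]
tcp_rot: [0.546, -0.449, -0.546, -0.449]
ft_force: [-1.6, 2.2, 8.2]
width: 0.0456
```

Contact felt (8 N). Ease off and release, then rise.

Emit:
drive_tool(
  plan=[
    [[0,0,0],[-0.0006,0,0],-1],
    [[0,0,0],[-0.0006,0,0],-1],
    [[0,0,0],[-0.0006,0,0],0.15],
    [[0,0,0],[-0.0006,0,0],0.3],
    [[0,0,0],[-0.001,0,0],0.5],
    [[0,0,0],[-0.003,0,0],0.8],
    [[0,0,0],[-0.02,0,0],1],
    [[0,0,0],[-0.06,0,0],1],
    [[0,0,0],[-0.105,0,0],1],
    [[0,0,0],[-0.13,0,0],1],
  ],
)

```text
t: 17.95
eef_pos: [0.4596, -0.2894, 0.1602]
tcp_rot: [0.548, -0.449, -0.544, -0.45]
ft_force: [2.0, -0.3, -0.4]
width: 0.0856
```

```bash
python3 - <<'E'
from h import *
snap("e4")
crop("pics/e4.png","pics/e4z.png",220,120,420,300,4)
s=manip.read_state()
print(plan([.4585,-.2886,.157],np.radians(101.1),[.53,-.01,.27],np.radians(120)))
E
```

```text
e4 t 18.0 tcp [ 0.4612 -0.2904  0.1637] th 101.14 w 0.0856 f [ 0.4 -0.9  3.5] q6 -1.1
(array([-18.9,   0. ,   0. ]), array([-0.113 , -0.1238,  0.2596]))
```

View pics/e4z.png

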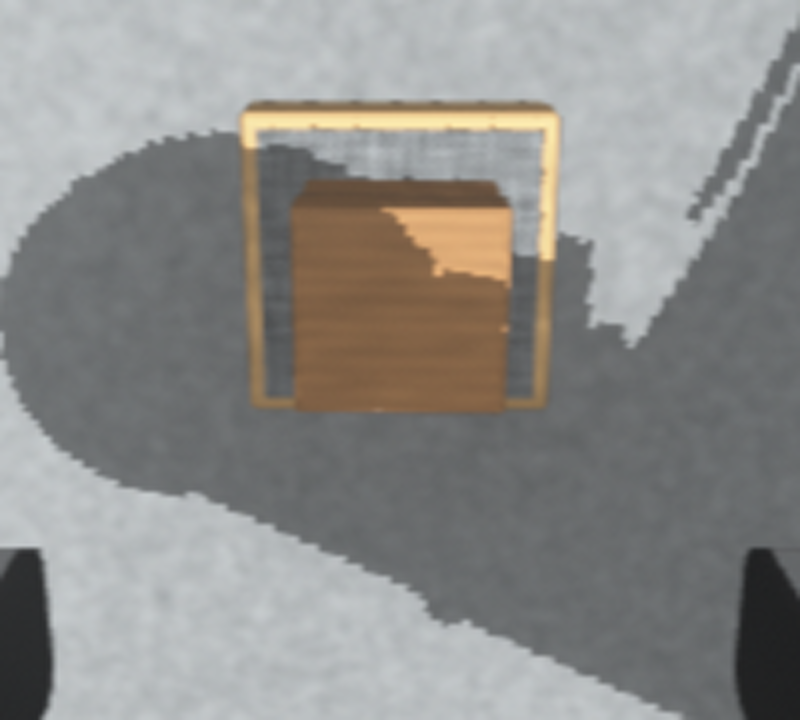

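```bash
python3 - <<'E'
from h import *
m=mod("e4")
print(rect(m,cp([(240,110),(559,110),(548,409),(255,409)],220,120,4),.02))
print(rect(m,cp([(291,207),(512,207),(507,412),(294,412)],220,120,4),.054))
E
```

```text
(array([ 0.4575, -0.2885]), 'L', [np.float64(0.0751), np.float64(0.076), np.float64(0.0749), np.float64(0.076)], 'ang', [np.float64(101.2), np.float64(11.5), np.float64(-78.8), np.float64(-168.3)])
(array([ 0.4586, -0.2883]), 'L', [np.float64(0.047), np.float64(0.0471), np.float64(0.0479), np.float64(0.0471)], 'ang', [np.float64(101.2), np.float64(11.5), np.float64(-78.8), np.float64(-169.6)])
```

```bash
python3 - <<'E'
from h import *
print(plan([.4585,-.2886,.157],np.radians(101.1),[.4925,-.0155,.18],np.radians(180)))
E
```

```text
(array([-78.9,   0. ,   0. ]), array([-0.023 , -0.0859,  0.2614]))
```

Emit:
drive_tool(
  plan=[
    [[-8.5,0,0],[-0.02,0.002,0.026],1],
    [[-17,0,0],[-0.023,0.004,0.052],1],
    [[-25.5,0,0],[-0.023,0.006,0.078],1],
    [[-34,0,0],[-0.023,0.008,0.104],1],
    [[-42.5,0,0],[-0.023,0.01,0.13],1],
    [[-51,0,0],[-0.023,0.012,0.156],1],
    [[-59.5,0,0],[-0.023,0.014,0.182],1],
    [[-68,0,0],[-0.023,0.016,0.208],1],
    [[-76.5,0,0],[-0.023,0.018,0.234],1],
    [[-85,0,0],[-0.023,0.0193,0.2614],1],
  ],
)

```text
t: 19.0
eef_pos: [0.3887, -0.0349, 0.1791]
tcp_rot: [0.706, 0.04, -0.706, 0.04]
ft_force: [0.1, 0.5, 0.5]
width: 0.0854
```

Emit:
drive_tool(
  plan=[
    [[-8.2,0,0],[0,0,0],1],
    [[-16.4,0,0],[0,0,0],1],
    [[-24.4,0,0],[0,0,0],1],
    [[-24.4,0,0],[0,0,0],1],
    [[-24.4,0,0],[0,0,0],1],
    [[-24.4,0,0],[0,0,0],1],
    [[-24.4,0,0],[0,0,0],1],
    [[-24.4,0,0],[0,0,0],1],
    [[-24.4,0,0],[0,0,0],1],
    [[-24.4,0,0],[0,0,0],1],
  ],
)

```text
t: 20.0
eef_pos: [0.3893, -0.0358, 0.1792]
tcp_rot: [-0.682, -0.186, 0.682, -0.186]
ft_force: [-0.1, -0.5, 0.4]
width: 0.0855
```

```bash
python3 - <<'E'
from h import *
snap("f1")
crop("pics/f1.png","pics/f1z.png",220,100,420,290,4)
E
```

```text
f1 t 20.05 tcp [ 0.3893 -0.0358  0.1792] th -149.53 w 0.0854 f [ 0.7  0.1 -0.6] q6 0.22
```

View pics/f1z.png

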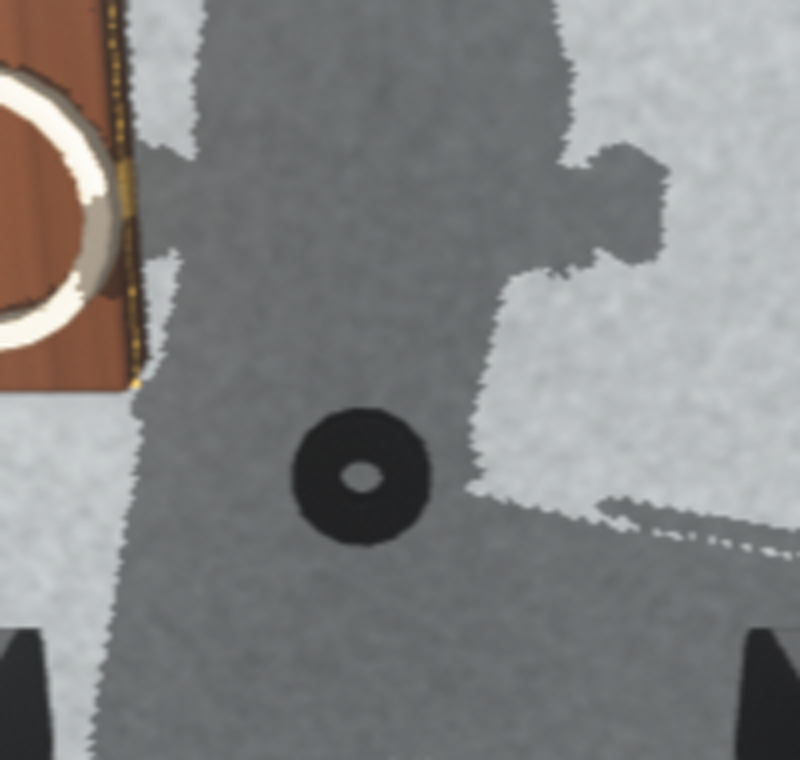

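```bash
python3 - <<'E'
from h import *
print(plan([.3893,-.0358,.179],np.radians(210.47),[.4925,-.0155,.15],np.radians(210.47)))
E
```

```text
(array([0., 0., 0.]), array([ 0.029 ,  0.0348, -0.0992]))
```

Emit:
drive_tool(
  plan=[
    [[0,0,0],[0.006,0.009,-0.025],1],
    [[0,0,0],[0.012,0.018,-0.05],1],
    [[0,0,0],[0.018,0.026,-0.075],1],
    [[0,0,0],[0.029,0.0348,-0.0992],1],
    [[0,0,0],[0.029,0.0348,-0.0992],1],
    [[0,0,0],[0.029,0.0348,-0.0992],1],
    [[0,0,0],[0.029,0.0348,-0.0992],1],
    [[0,0,0],[0.029,0.0348,-0.0992],1],
    [[0,0,0],[0.029,0.0348,-0.0992],1],
    [[0,0,0],[0.029,0.0348,-0.0992],1],
  ],
)

```text
t: 21.05
eef_pos: [0.4923, -0.0155, 0.1506]
tcp_rot: [0.683, 0.186, -0.682, 0.186]
ft_force: [0.3, -0.3, -0.2]
width: 0.0853
```

```bash
python3 - <<'E'
from h import *
snap("f2")
crop("pics/f2.png","pics/f2z.png",220,80,420,280,4)
E
```

```text
f2 t 21.1 tcp [ 0.4923 -0.0155  0.1505] th -149.51 w 0.0855 f [-0.1  0.  -0.1] q6 0.24
```

View pics/f2z.png

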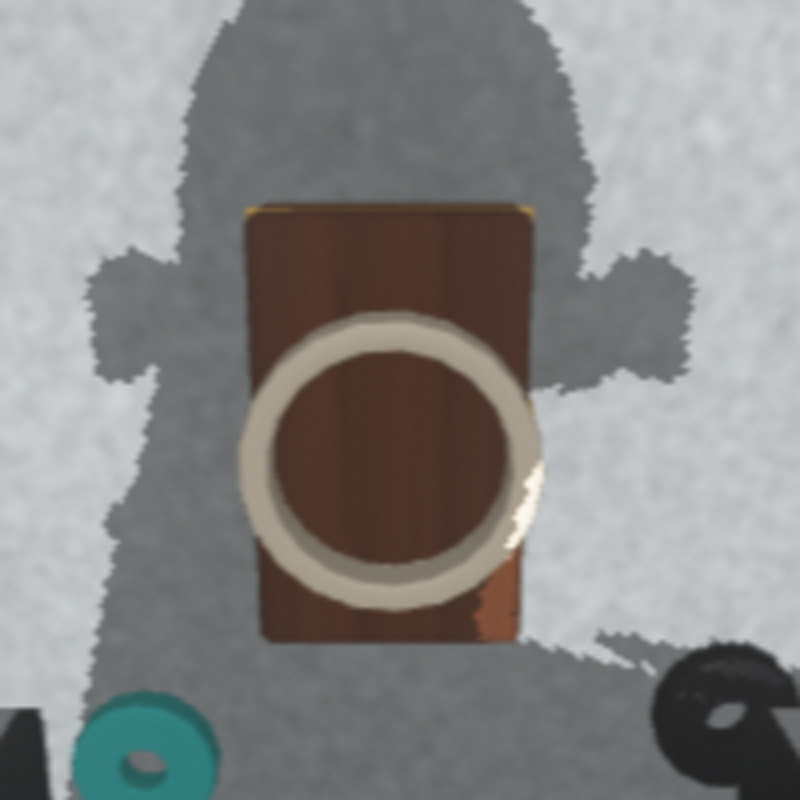

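```bash
python3 - <<'E'
from h import *
m=mod("f2")
print(circ(m,cp([(392,319),(470,340),(525,395),(543,460),(520,530),(460,590),(390,610),(320,590),(265,540),(239,462),(260,390),(310,342)],220,80,4),.042))
print(circ(m,cp([(390,350),(505,455),(390,564),(274,455)],220,80,4),.042))
print(rect(m,cp([(244,207),(536,207),(521,643),(260,643)],220,80,4),.028))
E
```

```text
(array([ 0.4929, -0.0159]), 'r', np.float64(0.0333))
(array([ 0.4941, -0.0175]), 'r', np.float64(0.025))
(array([ 0.4946, -0.0184]), 'L', [np.float64(0.0635), np.float64(0.1043), np.float64(0.0639), np.float64(0.1044)], 'ang', [np.float64(-149.5), np.float64(120.6), np.float64(30.5), np.float64(-59.6)])
```

Emit:
drive_tool(
  plan=[
    [[0,0,0],[0.04,0,0],1],
    [[0,0,0],[0.08,0,0],1],
    [[0,0,0],[0.105,0,0],1],
    [[0,0,0],[0.12,0,0],1],
    [[0,0,0],[0.1266,0,0],1],
    [[0,0,0],[0.1266,0,0],1],
    [[0,0,0],[0.1266,0,0],0.75],
    [[0,0,0],[0.1266,0,0],0.65],
    [[0,0,0],[0.1266,0,0],0.5],
    [[0,0,0],[0.1266,0,0],0.3],
  ],
  grip_force=20,
)

```text
t: 22.1
eef_pos: [0.4933, -0.0153, 0.0248]
tcp_rot: [0.683, 0.186, -0.681, 0.186]
ft_force: [-1.0, 1.7, 7.0]
width: 0.0655
```

Emit:
drive_tool(
  plan=[
    [[0,0,0],[0,0,0],0.2],
    [[0,0,0],[0,0,0],0.2],
    [[0,0,0],[0,0,0],0.2],
    [[0,0,0],[-0.003,0,0],0.2],
    [[0,0,0],[-0.008,0,0],0.2],
    [[0,0,0],[-0.015,0,0],0.2],
    [[0,0,0],[-0.03,0,0],0.2],
    [[0,0,0],[-0.05,0,0],0.2],
    [[0,0,0],[-0.07,0,0],0.2],
    [[0,0,0],[-0.07,0,0],0.2],
  ],
)

```text
t: 23.1
eef_pos: [0.4944, -0.0152, 0.0968]
tcp_rot: [0.684, 0.186, -0.68, 0.186]
ft_force: [0.8, -0.4, -0.0]
width: 0.0654
```

```bash
python3 - <<'E'
from h import *
snap("f3");snap("f3s","scene")
crop("pics/f3.png","pics/f3z.png",180,80,460,360,2.8)
crop("pics/f3s.png","pics/f3sz.png",240,120,340,240,6)
E
```

```text
f3 t 23.15 tcp [ 0.4934 -0.0152  0.0952] th -149.51 w 0.0657 f [-1.  -0.2 -1.2] q6 0.24
f3s t 23.2 tcp [ 0.4925 -0.0153  0.094 ] th -149.52 w 0.0654 f [ 0.1 -0.3 -0.7] q6 0.24
```

View pics/f3z.png

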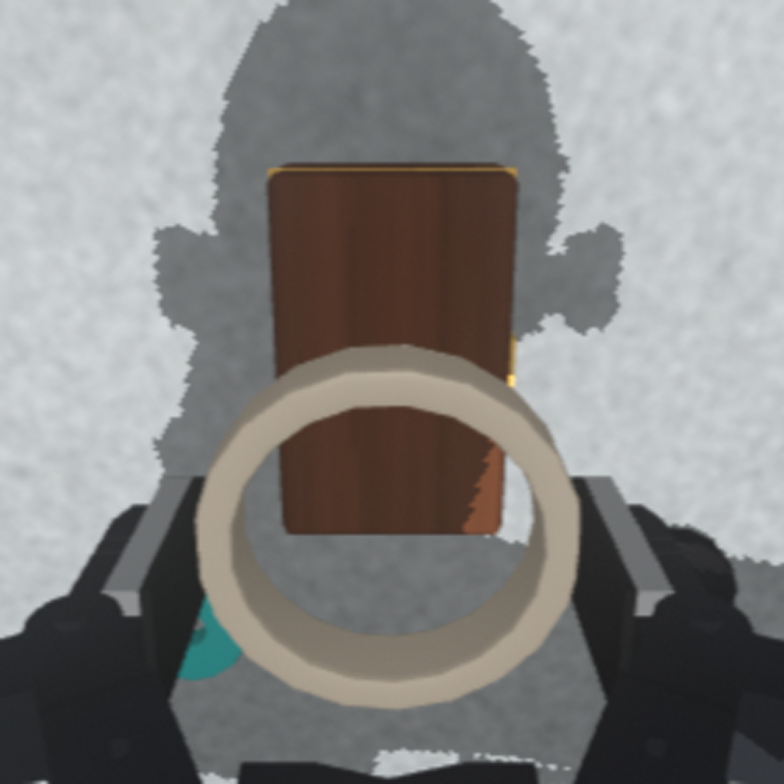

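View pics/f3sz.png

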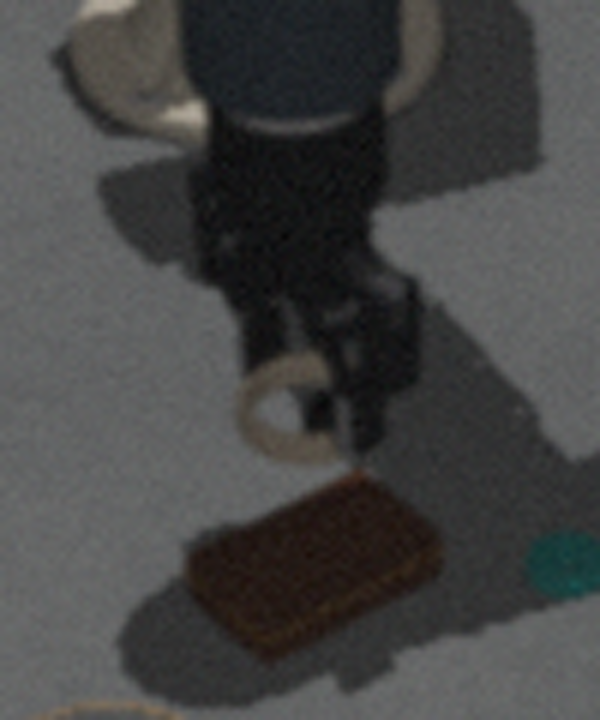

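```bash
cat >> h.py <<'E'
def ring3d(m,outer,inner,ro,ri,p0):
    "fit pose (centre xyz, tilt 2) of a flat annulus top"
    from scipy.optimize import least_squares
    O=np.array([ray(m,*p)[1] for p in outer]);I=np.array([ray(m,*p)[1] for p in inner]);o=np.array(m['xyz'])
    def res(s):
        n=np.array([s[3],s[4],1]);n/=np.linalg.norm(n)
        out=[]
        for D,r in((O,ro),(I,ri)):
            t=((s[:3]-o)@n)/(D@n); P=o+D*t[:,None]
            out.append((np.linalg.norm(P-s[:3],axis=1)-r)*1000)
        return np.concatenate(out)
    f=least_squares(res,[*p0,0,0]); return f.x[:3].round(4),np.degrees(f.x[3:]).round(1),"rms",np.sqrt((f.fun**2).mean()).round(2)
E
python3 - <<'E'
from h import *
m=mod("f3")
out=cp([(390,370),(470,385),(530,425),(570,485),(580,540),(560,610),(510,665),(450,695),(390,708),(320,695),(255,655),(210,590),(196,525),(210,470),(250,420),(310,385)],180,80,2.8)
inn=cp([(390,405),(460,418),(510,455),(533,510),(533,560),(245,550),(243,510),(265,455),(320,416)],180,80,2.8)
print(circ(m,out,.1124))
print(ring3d(m,out,inn,.034,.027,[.4925,-.0155,.1124]))
# sanity on f2
m=mod("f2")
out=cp([(392,319),(470,340),(525,395),(543,460),(520,530),(460,590),(390,610),(320,590),(265,540),(239,462),(260,390),(310,342)],220,80,4)
print(ring3d(m,out,cp([(390,350),(505,455),(274,455)],220,80,4),.034,.027,[.4925,-.0155,.042]))
E
```

```text
(array([ 0.4935, -0.0148]), 'r', np.float64(0.0334))
(array([ 0.4926, -0.0132,  0.1085]), array([ 1.3, -2. ]), 'rms', np.float64(0.5))
(array([ 0.4918, -0.014 ,  0.0343]), array([ 0.1, -3. ]), 'rms', np.float64(0.43))
```

```bash
python3 - <<'E'
from h import *
print(plan([.4923,-.0155,.094],np.radians(210.5),[.652,-.123,.085],np.radians(210.5)))
E
```

```text
(array([0., 0., 0.]), array([ 0.009 ,  0.1737, -0.083 ]))
```

Emit:
drive_tool(
  plan=[
    [[0,0,0],[0,0.03,-0.014],0.2],
    [[0,0,0],[0,0.06,-0.029],0.2],
    [[0,0,0],[0,0.09,-0.043],0.2],
    [[0,0,0],[0,0.12,-0.057],0.2],
    [[0,0,0],[0,0.15,-0.072],0.2],
    [[0,0,0],[0,0.1737,-0.083],0.2],
    [[0,0,0],[0,0.1737,-0.083],0.2],
    [[0,0,0],[0,0.1737,-0.083],0.2],
    [[0,0,0],[0,0.1737,-0.083],0.2],
    [[0,0,0],[0,0.1737,-0.083],0.2],
  ],
)

```text
t: 24.2
eef_pos: [0.6514, -0.1224, 0.0936]
tcp_rot: [-0.682, -0.186, 0.682, -0.186]
ft_force: [0.0, 0.3, -0.7]
width: 0.0653
```

```bash
python3 - <<'E'
from h import *
snap("f4")
crop("pics/f4.png","pics/f4z.png",180,80,460,360,2.8)
E
```

```text
f4 t 24.25 tcp [ 0.6516 -0.1224  0.0938] th -149.47 w 0.0658 f [ 1.2  0.3 -0.6] q6 0.48
```

View pics/f4z.png

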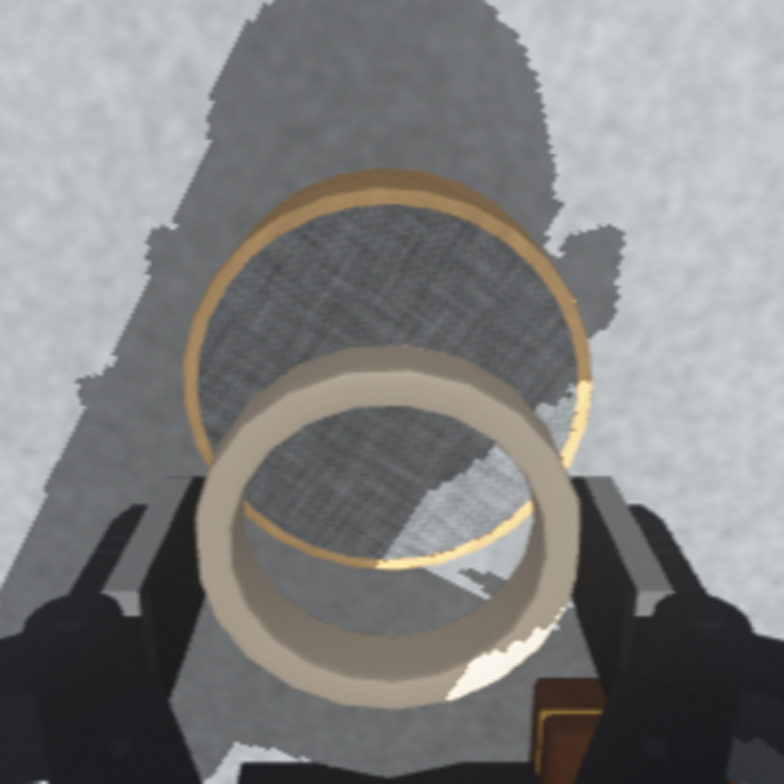

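```bash
python3 - <<'E'
from h import *
m=mod("f4"); s=manip.read_state()
p=circ(m,cp([(388,186),(300,212),(225,280),(187,350),(187,405),(207,462),(500,230),(560,300),(590,365),(583,420),(565,470),(385,570),(320,555),(450,560),(530,510),(250,508)],180,80,2.8),.04)
r=circ(m,cp([(390,370),(470,385),(530,425),(570,485),(580,540),(560,610),(510,665),(450,695),(390,708),(320,695),(255,655),(210,590),(196,525),(210,470),(250,420),(310,385)],180,80,2.8),.0938+.0172)
print(p,r)
d=p[0]-r[0]; print(d, Rdown(np.radians(210.5)).inv().apply([*d,0]).round(4),Rdown(np.radians(210.5)).inv().apply([*(p[0]-s['eef_pos'][:2]),0]).round(4))
E
```

```text
(array([ 0.6512, -0.1229]), 'r', np.float64(0.0505)) (array([ 0.6512, -0.123 ]), 'r', np.float64(0.033))
[0.     0.0001] [ 0.     -0.0001 -0.0001] [0.     0.0002 0.0006]
```

Emit:
drive_tool(
  plan=[
    [[0,0,0],[0.015,0.001,0],0.2],
    [[0,0,0],[0.03,0.001,0],0.2],
    [[0,0,0],[0.042,0.001,0],0.2],
    [[0,0,0],[0.049,0.001,0],0.2],
    [[0,0,0],[0.053,0.001,0],0.2],
    [[0,0,0],[0.0548,0.001,0],0.2],
    [[0,0,0],[0.0556,0.001,0],0.2],
    [[0,0,0],[0.0562,0.001,0],0.2],
    [[0,0,0],[0.0562,0.001,0],0.2],
    [[0,0,0],[0.0562,0.001,0],0.2],
  ],
)

```text
t: 25.25
eef_pos: [0.6528, -0.1239, 0.0377]
tcp_rot: [0.682, 0.186, -0.682, 0.186]
ft_force: [-0.3, -0.0, 0.1]
width: 0.0654
```

Emit:
drive_tool(
  plan=[
    [[0,0,0],[0.0002,0,0],0.2],
    [[0,0,0],[0.0004,0,0],0.2],
    [[0,0,0],[0.0006,0,0],0.2],
    [[0,0,0],[0.0008,0,0],0.2],
    [[0,0,0],[0.0009,0,0],0.2],
    [[0,0,0],[0.0009,0,0],0.2],
    [[0,0,0],[0.0009,0,0],0.2],
    [[0,0,0],[0.0009,0,0],0.2],
    [[0,0,0],[0.0009,0,0],0.2],
    [[0,0,0],[0.0009,0,0],0.2],
  ],
)

```text
t: 26.25
eef_pos: [0.6527, -0.1239, 0.0369]
tcp_rot: [0.682, 0.186, -0.682, 0.186]
ft_force: [-2.1, 1.1, 4.7]
width: 0.0653
```

Emit:
drive_tool(
  plan=[
    [[0,0,0],[-0.0003,0,0],0.2],
    [[0,0,0],[-0.0003,0,0],0.6],
    [[0,0,0],[-0.0003,0,0],0.75],
    [[0,0,0],[-0.0003,0,0],0.9],
    [[0,0,0],[-0.0003,0,0],1],
    [[0,0,0],[-0.0003,0,0],1],
    [[0,0,0],[-0.01,0,0],1],
    [[0,0,0],[-0.04,0,0],1],
    [[0,0,0],[-0.08,0,0],1],
    [[0,0,0],[-0.11,0,0],1],
  ],
)

```text
t: 27.25
eef_pos: [0.6532, -0.1242, 0.15]
tcp_rot: [0.683, 0.185, -0.681, 0.187]
ft_force: [0.0, 0.1, 0.3]
width: 0.085
```

```bash
python3 - <<'E'
from h import *
snap("f5")
crop("pics/f5.png","pics/f5z.png",220,80,420,280,4)
E
```

```text
f5 t 27.3 tcp [ 0.6556 -0.125   0.1559] th -149.47 w 0.0853 f [ 0.6 -0.9  6.2] q6 0.49
```

View pics/f5z.png

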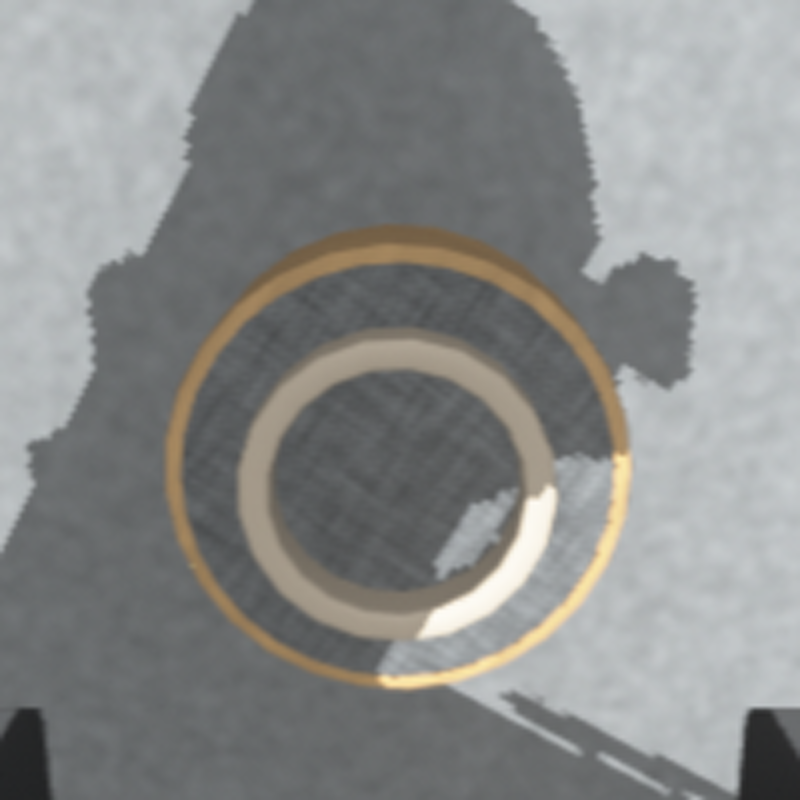

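```bash
python3 - <<'E'
from h import *
m=mod("f5")
p=circ(m,cp([(400,244),(290,275),(205,355),(166,470),(200,580),(290,660),(400,690),(520,655),(600,570),(630,460),(595,345),(510,270)],220,80,4),.04)
r=circ(m,cp([(397,338),(480,360),(537,415),(557,488),(530,570),(470,620),(398,641),(325,620),(265,570),(238,490),(260,415),(315,362)],220,80,4),.054)
print(p,r, Rdown(np.radians(210.5)).inv().apply([*(r[0]-p[0]),0]))
print(plan([.6527,-.1239,.1466],np.radians(210.5),[.494,-.017,.14],np.radians(210.5)))
E
```

```text
(array([ 0.6508, -0.1231]), 'r', np.float64(0.0514)) (array([ 0.6518, -0.124 ]), 'r', np.float64(0.0334)) [-2.77555756e-20  1.28300461e-03 -4.04844634e-04]
(array([0., 0., 0.]), array([ 0.0066, -0.1727,  0.0825]))
```

Emit:
drive_tool(
  plan=[
    [[0,0,0],[0,-0.03,0.014],1],
    [[0,0,0],[0,-0.06,0.028],1],
    [[0,0,0],[0,-0.09,0.043],1],
    [[0,0,0],[0,-0.12,0.057],1],
    [[0,0,0],[0.003,-0.15,0.072],1],
    [[0,0,0],[0.0066,-0.1727,0.0825],1],
    [[0,0,0],[0.0066,-0.1727,0.0825],1],
    [[0,0,0],[0.0066,-0.1727,0.0825],1],
    [[0,0,0],[0.0066,-0.1727,0.0825],1],
    [[0,0,0],[0.0066,-0.1727,0.0825],1],
  ],
)

```text
t: 28.3
eef_pos: [0.4945, -0.0173, 0.1399]
tcp_rot: [0.682, 0.186, -0.682, 0.186]
ft_force: [-0.0, 0.2, 0.2]
width: 0.0857
```

```bash
python3 - <<'E'
from h import *
snap("g1")
crop("pics/g1.png","pics/g1z.png",220,80,420,280,4)
E
```

```text
g1 t 28.35 tcp [ 0.4944 -0.0173  0.1398] th -149.56 w 0.0852 f [-0.   0.4 -0.6] q6 0.25
```

View pics/g1z.png

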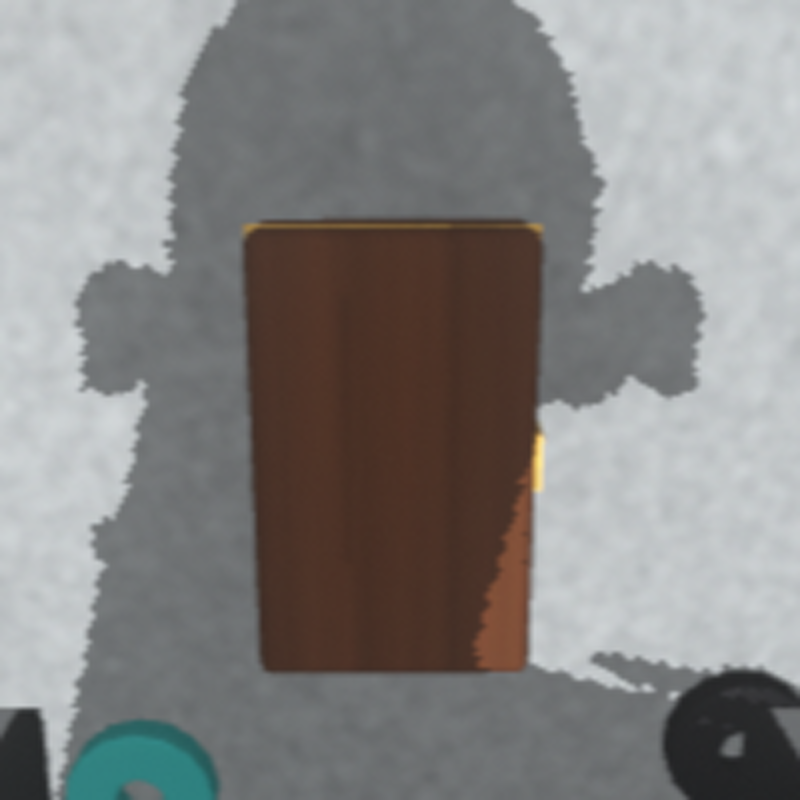

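```bash
python3 - <<'E'
from h import *
m=mod("g1"); r=rect(m,cp([(244,231),(544,231),(528,673),(261,673)],220,80,4),.028); print(r)
print(Rdown(np.radians(210.44)).inv().apply([*(r[0]-[.4944,-.0173]),0]))
E
```

```text
(array([ 0.4943, -0.0179]), 'L', [np.float64(0.063), np.float64(0.103), np.float64(0.0632), np.float64(0.103)], 'ang', [np.float64(-149.5), np.float64(120.6), np.float64(30.5), np.float64(-59.5)])
[6.93889390e-22 4.66632530e-04 3.90197491e-04]
```

Emit:
drive_tool(
  plan=[
    [[0,0,0],[0.045,0.0004,0.0003],1],
    [[0,0,0],[0.085,0.0004,0.0003],1],
    [[0,0,0],[0.11,0.0004,0.0003],1],
    [[0,0,0],[0.125,0.0004,0.0003],1],
    [[0,0,0],[0.132,0.0004,0.0003],1],
    [[0,0,0],[0.134,0.0004,0.0003],1],
    [[0,0,0],[0.134,0.0004,0.0003],1],
    [[0,0,0],[0.134,0.0004,0.0003],0.7],
    [[0,0,0],[0.134,0.0004,0.0003],0.5],
    [[0,0,0],[0.134,0.0004,0.0003],0.3],
  ],
  grip_force=40,
)

```text
t: 29.35
eef_pos: [0.4947, -0.0172, 0.0071]
tcp_rot: [0.683, 0.186, -0.681, 0.186]
ft_force: [-0.2, 0.8, 5.4]
width: 0.0633
```

Emit:
drive_tool(
  plan=[
    [[0,0,0],[0,0,0],0.1],
    [[0,0,0],[0,0,0],0.1],
    [[0,0,0],[0,0,0],0.1],
    [[0,0,0],[-0.003,0,0],0.1],
    [[0,0,0],[-0.01,0,0],0.1],
    [[0,0,0],[-0.02,0,0],0.1],
    [[0,0,0],[-0.035,0,0],0.1],
    [[0,0,0],[-0.05,0,0],0.1],
    [[0,0,0],[-0.05,0,0],0.1],
    [[0,0,0],[-0.05,0,0],0.1],
  ],
)

```text
t: 30.35
eef_pos: [0.4938, -0.0173, 0.0561]
tcp_rot: [0.683, 0.186, -0.682, 0.186]
ft_force: [0.2, -0.2, -1.6]
width: 0.0631
```

```bash
python3 - <<'E'
from h import *
snap("g2");snap("g2s","scene")
crop("pics/g2.png","pics/g2z.png",180,80,460,360,2.8)
crop("pics/g2s.png","pics/g2sz.png",240,120,400,290,4)
print(plan([.4943,-.0178,.056],np.radians(210.5),[.6573,.1356,.056],np.radians(191.4)))
E
```

```text
g2 t 30.4 tcp [ 0.4933 -0.0174  0.0555] th -149.53 w 0.0631 f [-0.3 -0.2 -1. ] q6 0.25
g2s t 30.45 tcp [ 0.4931 -0.0175  0.0552] th -149.53 w 0.0629 f [-0.6 -0.1 -1.5] q6 0.25
(array([19.1,  0. ,  0. ]), array([-0.    , -0.0494, -0.2183]))
```

View pics/g2z.png

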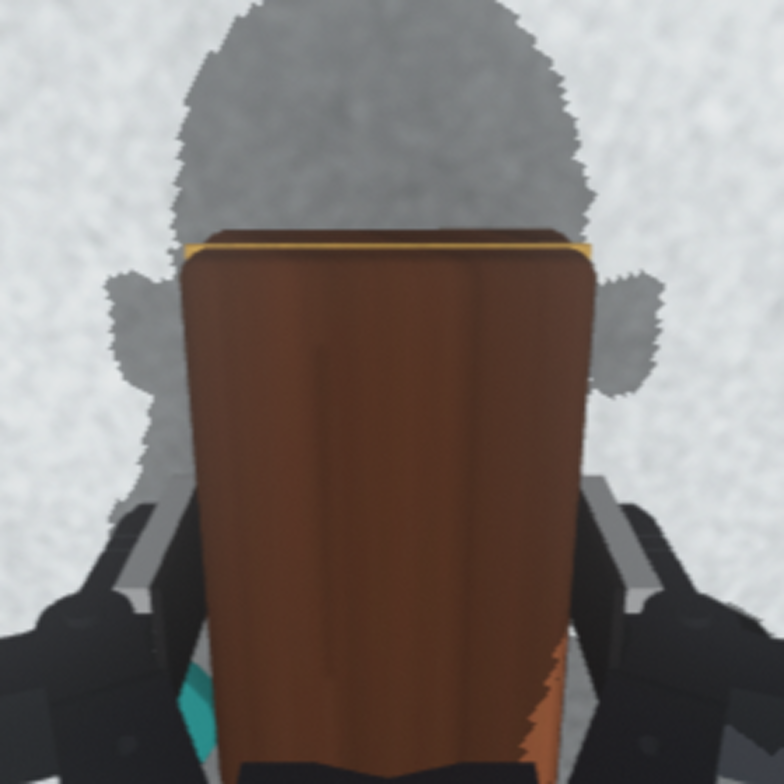

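View pics/g2sz.png

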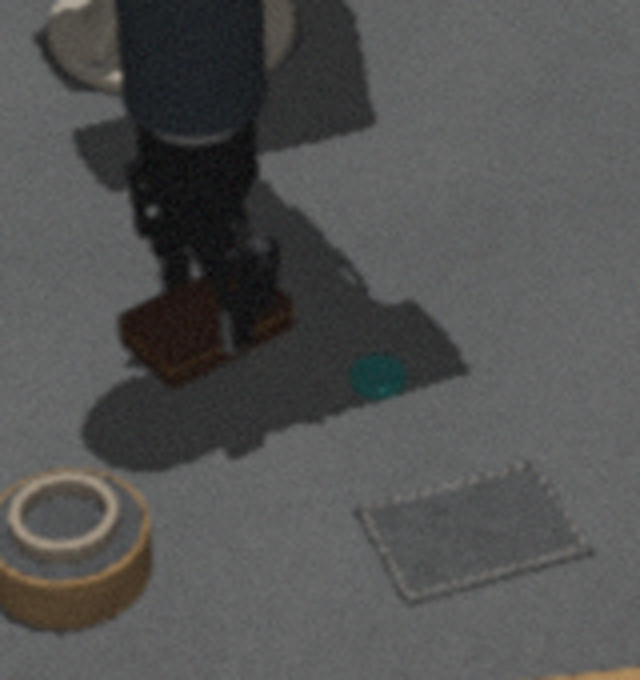

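```bash
python3 - <<'E'
from h import *
print(plan([.4937,-.0175,.056],np.radians(210.5),[.6573,.1356,.066],np.radians(191.5)))
E
```

```text
(array([19.,  0.,  0.]), array([-0.01  , -0.0489, -0.2187]))
```

Emit:
drive_tool(
  plan=[
    [[2,0,0],[-0.005,-0.005,-0.022],0.1],
    [[4,0,0],[-0.01,-0.011,-0.05],0.1],
    [[6,0,0],[-0.01,-0.018,-0.08],0.1],
    [[9,0,0],[-0.01,-0.025,-0.112],0.1],
    [[12,0,0],[-0.01,-0.033,-0.145],0.1],
    [[15,0,0],[-0.01,-0.04,-0.178],0.1],
    [[17,0,0],[-0.01,-0.046,-0.203],0.1],
    [[19,0,0],[-0.01,-0.0498,-0.2185],0.1],
    [[19,0,0],[-0.01,-0.0498,-0.2185],0.1],
    [[19,0,0],[-0.01,-0.0498,-0.2185],0.1],
  ],
)

```text
t: 31.45
eef_pos: [0.6561, 0.1362, 0.0644]
tcp_rot: [-0.703, -0.071, 0.704, -0.071]
ft_force: [-1.1, -1.2, -0.8]
width: 0.063
```

Emit:
drive_tool(
  plan=[
    [[0,0,0],[0,0,0],0.1],
    [[0,0,0],[0,0,0],0.1],
    [[0,0,0],[0,0,0],0.1],
    [[0,0,0],[0,0,0],0.1],
    [[0,0,0],[0,0,0],0.1],
    [[0,0,0],[0,0,0],0.1],
    [[0,0,0],[0,0,0],0.1],
    [[0,0,0],[0,0,0],0.1],
    [[0,0,0],[0,0,0],0.1],
    [[0,0,0],[0,0,0],0.1],
  ],
)

```text
t: 32.45
eef_pos: [0.6568, 0.1364, 0.0659]
tcp_rot: [0.704, 0.071, -0.704, 0.071]
ft_force: [-0.5, -0.2, -1.5]
width: 0.0628
```

```bash
python3 - <<'E'
from h import *
snap("g3");snap("g3s","scene")
crop("pics/g3.png","pics/g3z.png",180,80,460,360,2.8)
crop("pics/g3s.png","pics/g3sz.png",300,180,420,290,6)
E
```

```text
g3 t 32.5 tcp [0.6568 0.1364 0.0659] th -168.51 w 0.0628 f [-0.1 -0.  -1.5] q6 -0.24
g3s t 32.55 tcp [0.6568 0.1364 0.0659] th -168.51 w 0.063 f [ 0.1 -0.4 -2.3] q6 -0.24
```

View pics/g3z.png

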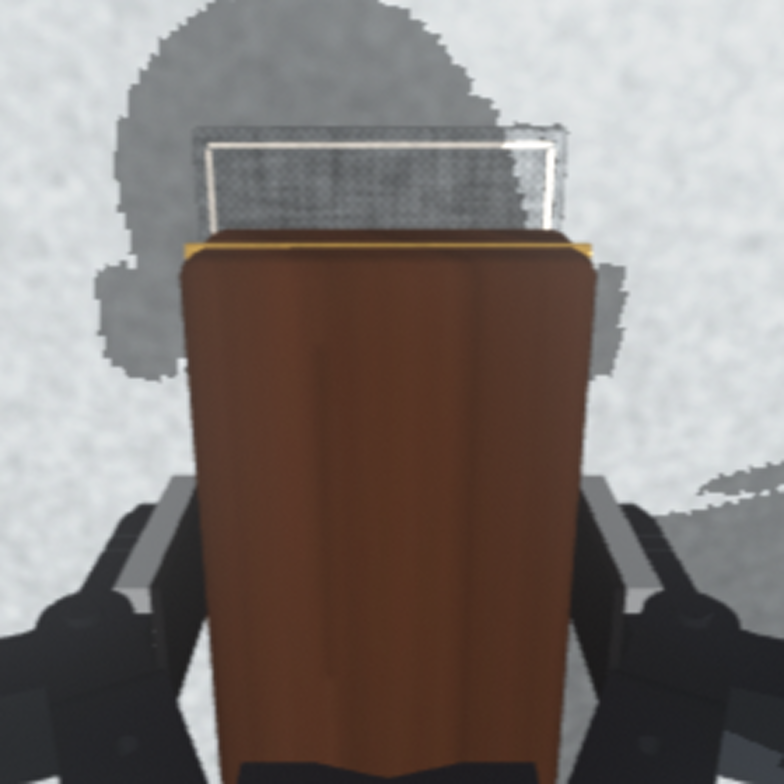

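View pics/g3sz.png

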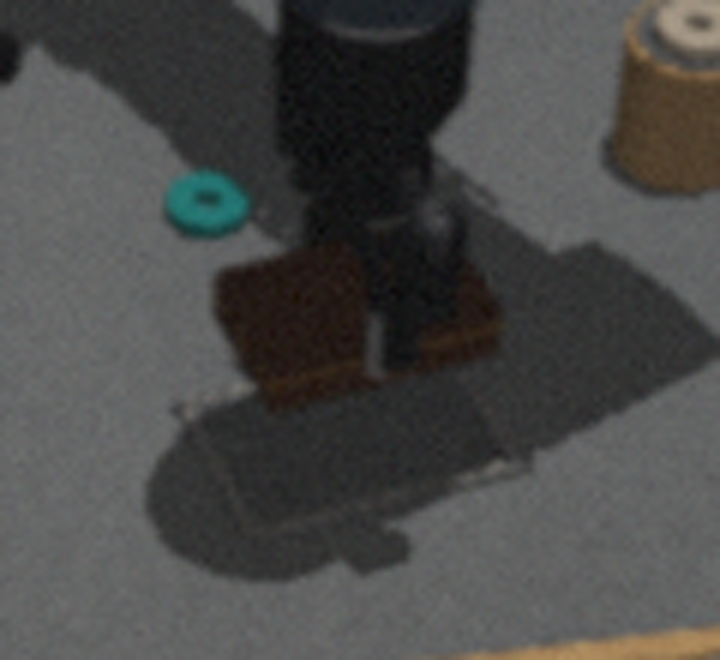

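```bash
python3 - <<'E'
from h import *
m=mod("g3"); T=Rdown(np.radians(191.49)).inv(); t=np.array([.6568,.1364,.0659])
for n,p,z in [("mTL",(194,128),.004),("mTR",(567,127),.004),("cT",(181,265),.087),("cT",(596,265),.087),("cT edge mid",(390,262),.087),("c bottom edge",(390,230),.059)]:
    (u,v),=cp([p],180,80,2.8); print(n,(T.apply(px2w(m,u,v,z)-t)*1000).round(1))
print(T.apply([.6573-.6568,.1356-.1364,0]))
E
```

```text
mTL [ 61.9  65.4 -45.6]
mTR [61.9 65.7 43.2]
cT [-21.1  51.5 -30.4]
cT [-21.1  51.5  31.5]
cT edge mid [-21.1  51.9   0.8]
c bottom edge [ 6.9 51.4  0.9]
[ 4.77048956e-21  8.83566040e-04 -3.30622221e-04]
```

Emit:
drive_tool(
  plan=[
    [[0,0,0],[0.015,0.0009,-0.0013],0.1],
    [[0,0,0],[0.03,0.0009,-0.0013],0.1],
    [[0,0,0],[0.042,0.0009,-0.0013],0.1],
    [[0,0,0],[0.049,0.0009,-0.0013],0.1],
    [[0,0,0],[0.052,0.0009,-0.0013],0.1],
    [[0,0,0],[0.0535,0.0009,-0.0013],0.1],
    [[0,0,0],[0.0542,0.0009,-0.0013],0.1],
    [[0,0,0],[0.0545,0.0009,-0.0013],0.1],
    [[0,0,0],[0.0545,0.0009,-0.0013],0.1],
    [[0,0,0],[0.0545,0.0009,-0.0013],0.1],
  ],
)

```text
t: 33.55
eef_pos: [0.6585, 0.1358, 0.0118]
tcp_rot: [0.704, 0.071, -0.703, 0.071]
ft_force: [0.6, 0.2, -1.0]
width: 0.063
```

Emit:
drive_tool(
  plan=[
    [[0,0,0],[0.0002,0,0],0.1],
    [[0,0,0],[0.0004,0,0],0.1],
    [[0,0,0],[0.0006,0,0],0.1],
    [[0,0,0],[0.0008,0,0],0.1],
    [[0,0,0],[0.0009,0,0],0.1],
    [[0,0,0],[0.0009,0,0],0.1],
    [[0,0,0],[0.0009,0,0],0.1],
    [[0,0,0],[0.0009,0,0],0.1],
    [[0,0,0],[0.0009,0,0],0.1],
    [[0,0,0],[0.0009,0,0],0.1],
  ],
)

```text
t: 34.55
eef_pos: [0.6584, 0.1358, 0.0112]
tcp_rot: [0.704, 0.071, -0.703, 0.071]
ft_force: [-2.9, 1.7, 5.1]
width: 0.0632
```

Emit:
drive_tool(
  plan=[
    [[0,0,0],[-0.0003,0,0],0.1],
    [[0,0,0],[-0.0003,0,0],0.6],
    [[0,0,0],[-0.0003,0,0],0.75],
    [[0,0,0],[-0.0003,0,0],0.9],
    [[0,0,0],[-0.0003,0,0],1],
    [[0,0,0],[-0.0003,0,0],1],
    [[0,0,0],[-0.01,0,0],1],
    [[0,0,0],[-0.04,0,0],1],
    [[0,0,0],[-0.085,0,0],1],
    [[0,0,0],[-0.13,0,0],1],
  ],
)

```text
t: 35.55
eef_pos: [0.6579, 0.1355, 0.1425]
tcp_rot: [-0.703, -0.071, 0.704, -0.071]
ft_force: [0.7, 0.2, 0.1]
width: 0.0857
```

Emit:
drive_tool(
  plan=[
    [[0,0,0],[-0.05,0,0],1],
    [[0,0,0],[-0.09,0,0],1],
    [[0,0,0],[-0.1,0,0],1],
    [[0,0,0],[-0.1,0,0],1],
    [[0,0,0],[-0.1,0,0],1],
    [[0,0,0],[-0.1,0,0],1],
    [[0,0,0],[-0.1,0,0],1],
    [[0,0,0],[-0.1,0,0],1],
    [[0,0,0],[-0.1,0,0],1],
    [[0,0,0],[-0.1,0,0],1],
  ],
)

```text
t: 36.55
eef_pos: [0.6583, 0.1357, 0.2403]
tcp_rot: [-0.703, -0.071, 0.704, -0.071]
ft_force: [0.2, 0.1, 0.1]
width: 0.0856
```

```bash
python3 - <<'E'
from h import *
snap("g4");snap("g4s","scene")
crop("pics/g4.png","pics/g4z.png",220,80,420,280,4)
E
```

```text
g4 t 36.6 tcp [0.6583 0.1357 0.2404] th -168.52 w 0.0855 f [ 0.6  0.  -0. ] q6 -0.23
g4s t 36.65 tcp [0.6583 0.1357 0.2405] th -168.52 w 0.0854 f [-0.7  0.  -0.7] q6 -0.23
```

View pics/g4z.png

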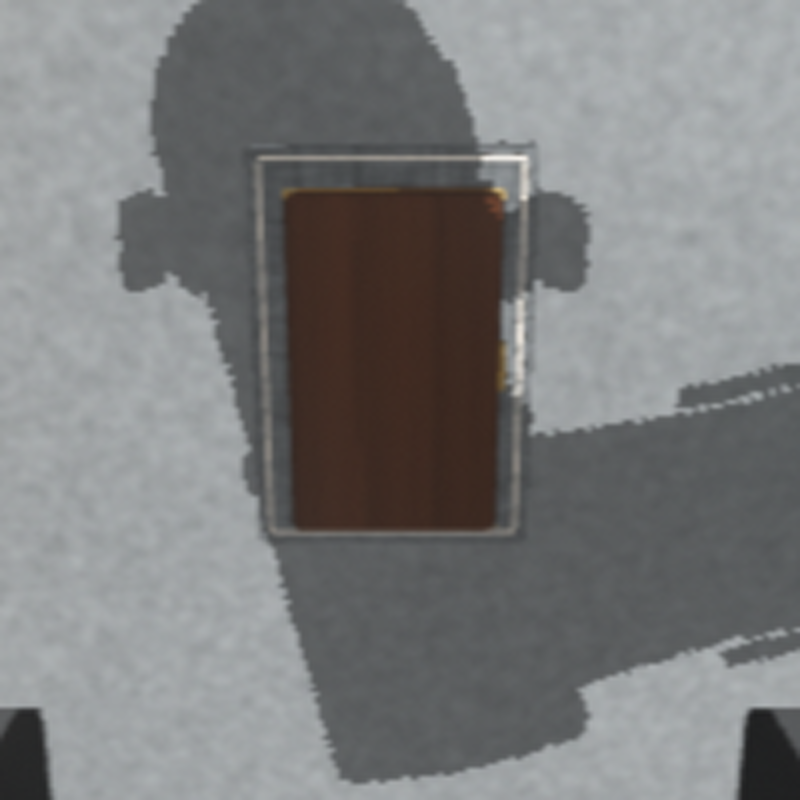

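View pics/g4s.png

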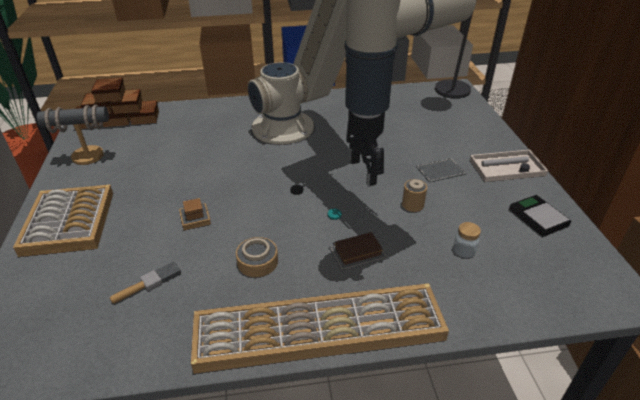

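View pics/g4.png

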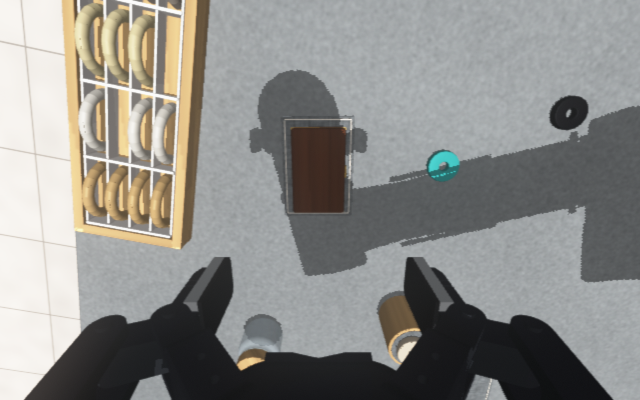

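```bash
python3 - <<'E'
from h import *
m=mod("g4")
a=rect(m,cp([(246,149),(537,149),(523,541),(263,541)],220,80,4),.004)
b=rect(m,cp([(284,192),(505,192),(498,532),(292,532)],220,80,4),.032)
print(a);print(b);print(Rdown(np.radians(191.5)).inv().apply([*(b[0]-a[0]),0]))
E
```

```text
(array([0.6579, 0.1366]), 'L', [np.float64(0.089), np.float64(0.1282), np.float64(0.0882), np.float64(0.1282)], 'ang', [np.float64(-168.5), np.float64(101.5), np.float64(11.5), np.float64(-78.1)])
(array([0.6575, 0.1349]), 'L', [np.float64(0.0633), np.float64(0.1039), np.float64(0.0646), np.float64(0.1039)], 'ang', [np.float64(-168.5), np.float64(102.0), np.float64(11.5), np.float64(-78.7)])
[-4.85722573e-21  1.58612482e-03  7.30895370e-04]
```

```bash
python3 - <<'E'
from h import *
print(plan([.6583,.1357,.2404],np.radians(191.5),[.497,.31,.2],np.radians(191.5)))
E
```

```text
(array([0., 0., 0.]), array([ 0.0404, -0.203 ,  0.1233]))
```

Emit:
drive_tool(
  plan=[
    [[0,0,0],[0.005,-0.03,0.018],1],
    [[0,0,0],[0.01,-0.06,0.036],1],
    [[0,0,0],[0.015,-0.09,0.054],1],
    [[0,0,0],[0.02,-0.12,0.072],1],
    [[0,0,0],[0.027,-0.15,0.09],1],
    [[0,0,0],[0.034,-0.18,0.108],1],
    [[0,0,0],[0.0404,-0.203,0.1233],1],
    [[0,0,0],[0.0404,-0.203,0.1233],1],
    [[0,0,0],[0.0404,-0.203,0.1233],1],
    [[0,0,0],[0.0404,-0.203,0.1233],1],
  ],
)

```text
t: 37.65
eef_pos: [0.4977, 0.3097, 0.2004]
tcp_rot: [0.704, 0.071, -0.703, 0.071]
ft_force: [0.2, -0.2, 0.2]
width: 0.0855
```

```bash
python3 - <<'E'
from h import *
snap("h1")
crop("pics/h1.png","pics/h1z.png",260,130,390,260,6)
E
```

```text
h1 t 37.7 tcp [0.4978 0.3096 0.2004] th -168.57 w 0.0856 f [-0.  -0.8 -0. ] q6 -0.62
```

View pics/h1z.png

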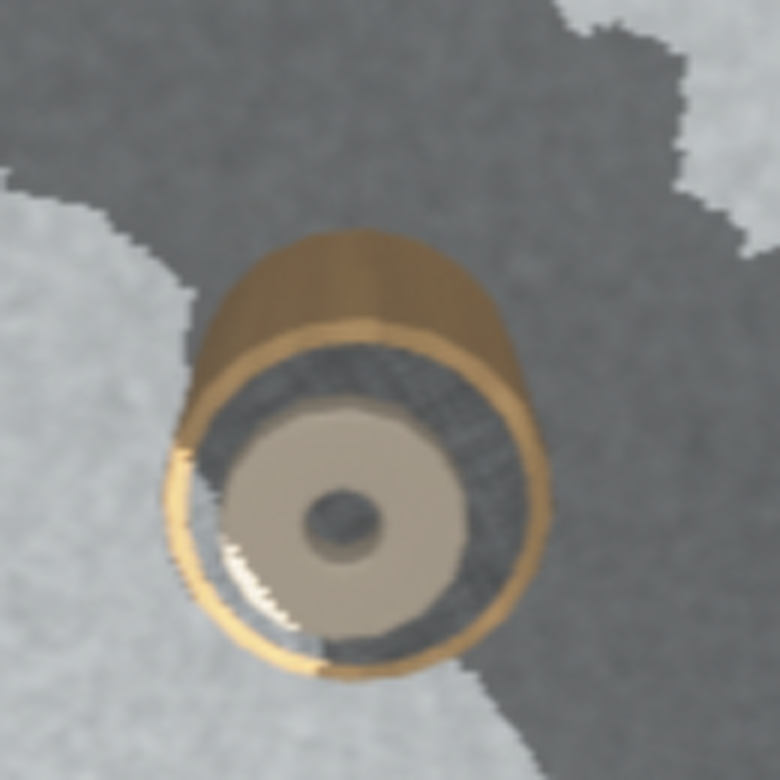

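```bash
python3 - <<'E'
from h import *
m=mod("h1")
print(circ(m,cp([(358,319),(255,362),(190,430),(164,505),(185,590),(260,660),(358,682),(470,645),(535,570),(553,495),(525,405),(460,348)],260,130,6),.07))
print(circ(m,cp([(345,408),(268,445),(221,520),(260,605),(345,638),(430,605),(469,525),(425,442)],260,130,6),.08))
E
```

```text
(array([0.4911, 0.3331]), 'r', np.float64(0.0313))
(array([0.4934, 0.3328]), 'r', np.float64(0.0191))
```

```bash
python3 - <<'E'
from h import *
a=np.radians(191.45)
print(plan([.4975,.3098,.2004],a,[.4934,.333,.073],a), Rdown(a).inv().apply([-.0023,.0002,0]))
E
```

```text
(array([0., 0., 0.]), array([ 0.1274, -0.0236, -0.0006])) [ 1.99493200e-20 -6.52598902e-04  2.21452358e-03]
```

Emit:
drive_tool(
  plan=[
    [[0,0,0],[0.03,-0.0236,-0.0006],1],
    [[0,0,0],[0.06,-0.0236,-0.0006],1],
    [[0,0,0],[0.085,-0.0236,-0.0006],1],
    [[0,0,0],[0.105,-0.0236,-0.0006],1],
    [[0,0,0],[0.118,-0.0236,-0.0006],1],
    [[0,0,0],[0.125,-0.0236,-0.0006],1],
    [[0,0,0],[0.1274,-0.0236,-0.0006],1],
    [[0,0,0],[0.1274,-0.0236,-0.0006],0.7],
    [[0,0,0],[0.1274,-0.0236,-0.0006],0.4],
    [[0,0,0],[0.1274,-0.0236,-0.0006],0.15],
  ],
  grip_force=20,
)

```text
t: 38.7
eef_pos: [0.4933, 0.3337, 0.0736]
tcp_rot: [0.704, 0.071, -0.703, 0.07]
ft_force: [0.2, 0.4, 0.1]
width: 0.049
```

```bash
python3 - <<'E'
from h import *
snap("h2")
crop("pics/h2.png","pics/h2z.png",190,130,450,345,3)
E
```

```text
h2 t 38.75 tcp [0.4932 0.3337 0.0735] th -168.51 w 0.0492 f [ 0.6 -0.5 -0.1] q6 -0.66
```

View pics/h2z.png

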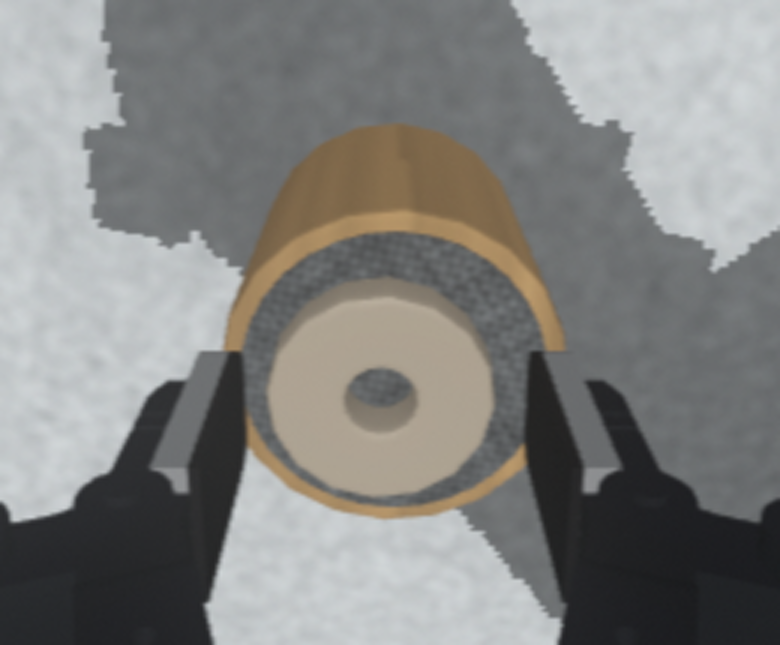

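Emit:
drive_tool(
  plan=[
    [[0,0,0],[0,0,0],-0.05],
    [[0,0,0],[0,0,0],-0.2],
    [[0,0,0],[0,0,0],-1],
    [[0,0,0],[0,0,0],-1],
    [[0,0,0],[0,0,0],-1],
    [[0,0,0],[0,0,0],-1],
    [[0,0,0],[-0.002,0,0],-1],
    [[0,0,0],[-0.004,0,0],-1],
    [[0,0,0],[-0.004,-0.0003,0.0015],-1],
    [[0,0,0],[-0.004,-0.0003,0.0015],-1],
  ],
)

```text
t: 39.75
eef_pos: [0.4911, 0.3333, 0.0764]
tcp_rot: [-0.703, -0.071, 0.704, -0.071]
ft_force: [-1.1, 0.3, -0.1]
width: 0.0385
```

Emit:
drive_tool(
  plan=[
    [[0,0,0],[0,0,0],-1],
    [[0,0,0],[0.001,0,0],-1],
    [[0,0,0],[0.002,0,0],-1],
    [[0,0,0],[0.0028,0,0],-1],
    [[0,0,0],[0.0034,0,0],-1],
    [[0,0,0],[0.0038,0,0],-1],
    [[0,0,0],[0.0042,0,0],-1],
    [[0,0,0],[0.0042,0,0],-1],
    [[0,0,0],[0.0042,0,0],-1],
    [[0,0,0],[0.0042,0,0],-1],
  ],
)

```text
t: 40.75
eef_pos: [0.4914, 0.3333, 0.0734]
tcp_rot: [0.704, 0.071, -0.703, 0.071]
ft_force: [-2.8, -1.7, 6.8]
width: 0.0385
```

Contact (6.8 N). Ease off, release, rise and look.

Emit:
drive_tool(
  plan=[
    [[0,0,0],[-0.0005,0,0],-1],
    [[0,0,0],[-0.0005,0,0],-1],
    [[0,0,0],[-0.0005,0,0],0.0],
    [[0,0,0],[-0.0005,0,0],0.15],
    [[0,0,0],[-0.0005,0,0],0.4],
    [[0,0,0],[-0.001,0,0],0.8],
    [[0,0,0],[-0.01,0,0],1],
    [[0,0,0],[-0.04,0,0],1],
    [[0,0,0],[-0.085,0,0],1],
    [[0,0,0],[-0.12,0.02,0],1],
  ],
)

```text
t: 41.75
eef_pos: [0.4956, 0.315, 0.1954]
tcp_rot: [0.704, 0.072, -0.703, 0.071]
ft_force: [1.8, 0.0, -0.4]
width: 0.0853
```

Emit:
drive_tool(
  plan=[
    [[0,0,0],[0,0,0],1],
    [[0,0,0],[0,0,0],1],
    [[0,0,0],[0,0,0],1],
    [[0,0,0],[0,0,0],1],
    [[0,0,0],[0,0,0],1],
    [[0,0,0],[0,0,0],1],
    [[0,0,0],[0,0,0],1],
    [[0,0,0],[0,0,0],1],
    [[0,0,0],[0,0,0],1],
    [[0,0,0],[0,0,0],1],
  ],
)

```text
t: 42.75
eef_pos: [0.4954, 0.3138, 0.1925]
tcp_rot: [0.704, 0.071, -0.704, 0.071]
ft_force: [-0.5, -0.0, 0.8]
width: 0.0855
```

```bash
python3 - <<'E'
from h import *
snap("h3");snap("h3s","scene")
crop("pics/h3.png","pics/h3z.png",260,110,390,240,6)
crop("pics/h3s.png","pics/h3sz.png",160,160,480,290,2.5)
E
```

```text
h3 t 42.8 tcp [0.4954 0.3138 0.1925] th -168.51 w 0.0852 f [ 0.9  0.6 -0.6] q6 -0.63
h3s t 42.85 tcp [0.4954 0.3138 0.1925] th -168.51 w 0.0853 f [-0.5  0.   0.5] q6 -0.63
```

View pics/h3z.png

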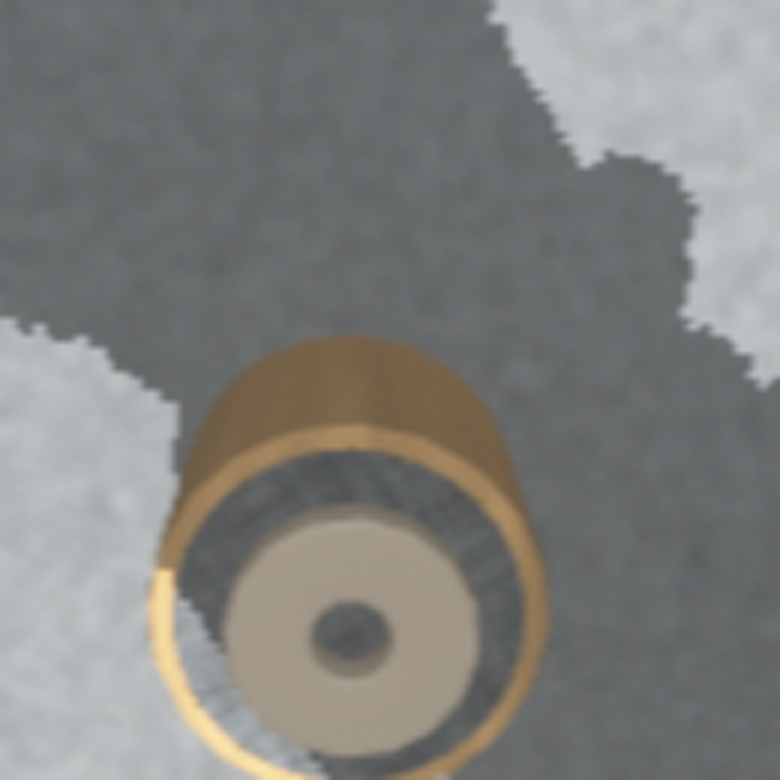

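View pics/h3sz.png

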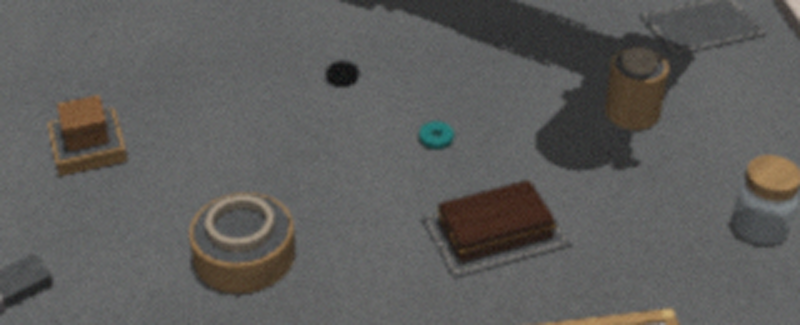

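```bash
python3 - <<'E'
from h import *
m=mod("h3")
print(circ(m,cp([(345,425),(245,465),(180,530),(150,610),(175,700),(250,770),(470,760),(520,700),(546,610),(515,510),(450,452)],260,110,6),.07))
print(circ(m,cp([(352,518),(270,560),(226,635),(265,715),(352,757),(440,715),(480,635),(435,555)],260,110,6),.08))
print(manip.job_done())
E
```

```text
(array([0.4911, 0.3327]), 'r', np.float64(0.031))
(array([0.4907, 0.3324]), 'r', np.float64(0.0189))
the job is handed in; nothing more can be done
None
```

I took the stack apart from the top and placed all four things, then handed the job in at about 43 s of the 109 s allowed. The robot was touching nothing and the jar, brush and look-alike discs were left alone.

These are the last wrist-camera checks of how far each thing sits from the middle of its place:

| Thing | Place | Offset from the middle | Sides against the place |
|---|---|---|---|
| Pendant disc | Slim plinth | about 0.5 mm | round |
| Gift box | Square riser | about 1 mm | parallel within about 1° |
| Bangle | Wide plinth | about 1.3 mm | round |
| Case | Mat | about 1.7 mm | parallel within about 1° |

- **Choice of mat:** two mats looked alike, at y = 0.14 and y = 0.47. I used the one at y = 0.14, which is farther to the robot's right.
- **Pendant disc:** it first landed about 2.3 mm off centre. At the end, after the other three things were placed, I picked it up again and recentred it. That was the only regrasp.
- **Setting down:** each thing was lowered until I felt light contact, about 5–8 N, before release.
- **A move that went wrong:** on the way to the bangle I entered one shift with the wrong sign. The empty gripper went about 0.1 m off target at a height of 0.18 m, touched nothing, and I corrected it with the next move.
- **A check that disagreed:** one rough scene-camera fit of the plinth and the disc put them about 11 mm apart in x. I set it aside as too coarse, because the wrist camera put them about 2 mm apart from three separate views.
- **Limits of the measurements:** measured sizes came out up to about 5% small, most of all for the disc. Treat the offsets as good to about 1 mm.

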